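# Balance the orbital shaker and snap its guard cover on

### The job

Lift the orange transport lock off the shaker's stepped spindle and put it in the steel parts tray, then fit the counterweight rings laid out on the bench onto the spindle, widest bore first, each fully home on its own step. Then lay the blue guard cover over them, press it down corner by corner until all four clips have clicked and it lies flat, and only then press the green run button; leave the other things on the bench where they stand.

Things in the scene. Friction and masses are not known exactly. Their poses are not given: they have to be found in the camera images.
- frame: drive frame of an orbital shaker, fixed to the bench: grey deck 240 x 190 x 6 mm, stepped steel spindle in the middle, four white posts 20 (x) x 30 (y) mm centred at x +-54, y +-55 mm with tops at height 78 mm, white control pod on its +x side. Origin: on the spindle axis, underside of the deck (bench level); z up, x towards the pod
- spindle_tip (a point): top of the fixed spindle, 75 mm above the bench. Sections, upwards: 43 mm diameter from height 6 to 22, 34 mm from 22 to 38, 25 mm from 38 to 54, 16 mm from 54 to 75, edges chamfered. Each ring rests on the step at the foot of its own section (ring1 on the deck), so whichever rings are present their middles are home at heights 14, 30, 46, 62 mm
- seat (a point): centre of the level of the post tops, 78 mm above the bench; the cover's underside is here when it is home (pads' tops at 88 mm, centre of grip block at 102). Grey fins guide its four edges with 1.5 mm play a side: inner faces at frame x +-91.5, y +-76.5 mm; they stand up to 117 mm and lean outward above 103 mm as a lead-in
- clip0 (a point): middle of one of four spring clips at frame x +-76, y +-58 mm (this one -76, -58), 67 mm high: two orange noses 6 mm apart, sprung together along y. A cover laid on rests with its four tongues on the noses, 13 mm above home; pressing the pad at a corner with 12 to 22 N forces that tongue's bulge through and the noses snap shut above it; the last corners may click together
- cover_grip (a point): snap-fit guard cover, loose, right way up: blue plate 180 (x) x 150 (y) x 10 mm, four blue tongues 23 mm long under it at x +-76, y +-58 mm, white grip block on top 80 (x) x 22 (y) x 28 mm; about 220 g. This point: centre of the block, 24 mm above the plate's underside, 47 mm above the tongues' ends; z up, x along the block. Fits with its x along the frame's x, either half turn
- lock_mid (a point): orange plastic transport lock, loose: plain round tube 52 mm outside, 50 mm high, bore 19 mm, 90 g; this point is its centre, half-way up. Starts upright on the spindle's top section, its foot 54 mm and its top 104 mm above the bench
- parts_tray: open steel tray fixed on the bench, 90 (x) x 130 (y) mm, walls 22 mm high and 4 mm thick, floor 4 mm thick; origin at the centre of its underside
- run (a joint): green run button on the pod, 32 mm across, pressed straight down: 0 = up, 0.006 = fully down, about 5 N, springs back
- run_top (a point): centre of the top face of the run button
- cover_pad0 (a point): white round thumb pad on the cover's top face, 22 mm across, above one clip; at x -58, y -50 mm from the cover's centre, 14 mm below cover_grip; press here to click that corner home
- cover_pad1 (a point): white round thumb pad on the cover's top face, 22 mm across, above one clip; at x -58, y 50 mm from the cover's centre, 14 mm below cover_grip; press here to click that corner home
- cover_pad2 (a point): white round thumb pad on the cover's top face, 22 mm across, above one clip; at x 58, y -50 mm from the cover's centre, 14 mm below cover_grip; press here to click that corner home
- cover_pad3 (a point): white round thumb pad on the cover's top face, 22 mm across, above one clip; at x 58, y 50 mm from the cover's centre, 14 mm below cover_grip; press here to click that corner home
- ring1_mid (a point): red metal counterweight ring, loose (may be absent): outside 68 mm, bore 46 mm, 16 mm high, 220 g; this point is its centre, half-way up; z is its axis, both faces alike. Belongs on the 43 mm section of the spindle
- ring2_mid (a point): yellow metal counterweight ring, loose (may be absent): outside 62 mm, bore 37 mm, 16 mm high, 200 g; this point is its centre, half-way up; z is its axis, both faces alike. Belongs on the 34 mm section of the spindle
- ring3_mid (a point): green metal counterweight ring, loose (may be absent): outside 56 mm, bore 28 mm, 16 mm high, 180 g; this point is its centre, half-way up; z is its axis, both faces alike. Belongs on the 25 mm section of the spindle
- ring4_mid (a point): bare aluminium metal counterweight ring, loose (may be absent): outside 50 mm, bore 19 mm, 16 mm high, 160 g; this point is its centre, half-way up; z is its axis, both faces alike. Belongs on the 16 mm section of the spindle
- bottle_a: bystander, loose: clear reagent bottle, 150 mm tall, 72 mm across, blue cap; origin at the centre of its underside
- bottle_b: bystander, loose: amber reagent bottle, 130 mm tall, 66 mm across, orange cap; origin at the centre of its underside
- tipbox: bystander, loose: closed yellow pipette-tip box, 120 x 85 x 55 mm; origin at the centre of its underside
- microplate: bystander, loose: white 96-well plate, 127 x 85 x 14 mm; origin at the centre of its underside
- beaker: bystander, loose: glass beaker, 80 mm across, 100 mm tall; origin at the centre of its underside
- pipette: bystander, loose: hand pipette lying on the bench, 230 mm long, origin near its middle
There are look-alikes about, which are no part of the job. Leave any purple look-alike of the part that bears ring4_mid alone.

How it is judged:
On the way, in this order (a step that is already met when the one before it is completed fails the run):
1. the transport lock lies in the parts tray (horizontal distance between lock_mid and parts_tray below 0.055 m and height (world z) of lock_mid below 0.045 m), for 0.2 s.
2. every ring laid out is home on its own step of the spindle (horizontal distance between each of ring1_mid, ring2_mid, ring3_mid, ring4_mid and frame below 0.005 m and z of ring1_mid in the frame of frame below 0.017 m and angle between the z axis of each of ring1_mid, ring2_mid, ring3_mid, ring4_mid and the z axis of frame, either way round below 0.12 rad and z of ring2_mid in the frame of frame below 0.033 m and z of ring3_mid in the frame of frame below 0.049 m and z of ring4_mid in the frame of frame below 0.065 m), for 0.2 s.
3. all four corners of the cover are clicked down (z of each of cover_pad0, cover_pad1, cover_pad2, cover_pad3 in the frame of frame below 0.091 m and angle between cover_grip's own z axis and vertical below 0.1 rad and horizontal distance between cover_grip and frame below 0.006 m), for 0.2 s.
4. the run button is pressed (value of joint run above 0.004 m), for 0.05 s.
At the end, for the whole second after the job is handed in: Lock in the tray; each ring present within 5 mm of the spindle axis, at most 3 mm above its home height; cover right way up, centred within 6 mm, all four pads at most 3 mm above home; run button pressed after that and up again, cover at rest (all of step 1 and all of step 2 and all of step 3 and value of joint run below 0.002 m and linear speed of cover below 0.02 m/s); the robot touches nothing.
It fails at once if the run button is pressed while the cover is not clicked down (value of joint run above 0.004 m and not (z of each of cover_pad0, cover_pad1, cover_pad2, cover_pad3 in the frame of frame below 0.091 m and angle between cover_grip's own z axis and vertical below 0.1 rad and horizontal distance between cover_grip and frame below 0.006 m)).
It fails at once if a bystander is pushed more than 6 cm or knocked over (distance of any of bottle_a, bottle_b, tipbox, microplate, beaker, pipette from where it was at the start of the episode above 0.06 m or angle between any of bottle_a, bottle_b, tipbox, microplate, beaker, pipette's own z axis and vertical above 0.5 rad).
Of ring1, ring2, ring3, ring4 only 3 to 4 are there at a start; the rules pass over those that are not, and their reading is None.
At some moment in a run one of ring1, ring2, ring3, ring4, cover may be knocked a few centimetres aside while the robot is not near it.
It also fails if it takes over 200 s, if anything falls off the work surface, if the arm or the gripper's body presses on something with over 40 N, if the wrist force passes 120 N, or if a joint passes its speed limit or range.

### The arm

A 6-joint arm with a two-finger parallel gripper is mounted at the origin on the work surface. World frame = base frame: x ahead of the robot, y to its left, z up, the work surface at z = 0. Lengths are in m, angles in rad, forces in N, time in s.
With the tool pointing down it reaches from about 0.225 to 0.875 m from the base axis. Payload 3.4 kg.
Tool frame: the origin (TCP) lies at the very end of the fingers, on their centre line; the grasp point (between the pads) lies bot.grasp_offset behind it (bot.grasp_offset is the distance from the TCP to the grasp point, in m); z points along the fingers, y is the line along which they close (so a half turn about z gives the same grasp; the last joint's range is limited). The gripper opens to 85 mm and grips with 20 to 120 N. Pads are 22 mm wide; open, the fingers measure 114 mm over their backs; the gripper's body (76 mm by 85 mm) begins 54 mm behind the grasp point. The pads swing forward as they close: fully open they stand 13 mm farther back than shut.
Start: joints at [1.116, 0.276, 1.505, -0, 1.361, -0.121], TCP at [0.188, 0.543, 0.231] pointing down, gripper open.
Joint ranges: [-2.89, 2.89], [-0.75, 2.08], [0.22, 2.7], [-1.18, 4.32], [0.11, 2.71], [-2.7, 2.7]. Speed limits (rad/s): [2.57, 2.57, 3.14, 3.14, 3.14, 3.14].

### API

Orientations are given as a unit quaternion [w, x, y, z].
In Python, from plant import bot, vision, workorder gives the robot as it stands.
- The arm moves only by the tool move_arm, never from a script. Its argument "increments" is a list of rows, each a list of 7 numbers: the shift along the tool's x, y, z in units of 4 cm (1.0 is 4 cm), then the turn, a rotation vector about the tool's x, y, z in units of 6 degrees (1.0 is 6 degrees), then the closure, from 0 (fully open) to 1 (shut). A call has 1 to 5 rows; each row shifts and turns the commanded pose from where the row before left it, along the tool's axes as they then stand; what a row does not reach is not made up. A row lasts 1/10 s, in which the tool goes at most 50 mm and 8.59 degrees, less where a joint would pass 70% of its speed; a pose out of reach is approached as far as the arm can. A call with a number of a shift or a turn outside -1 to 1 is refused whole. A call with a gripper value outside its range is refused whole. The fingers move at their own pace and stop on an object; "squeeze" is the grip in N (left out, the last holds). Time passes only in rows, so rows that do not move let the fingers close. It gives the time, the measured TCP pose, the force, the opening and the grip force at its end, in the units of the state.
- bot.observe(): the state, without advancing time (a new reading comes with each control period).
- vision.read_camera(name): name is "scene" or "top" or "wrist"; returns the picture (400x640x3 uint8, red, green, blue); there is no depth.
- vision.camera_params(name): a dict with "K" (3x3 intrinsics, pixels), "pose" (4x4, takes a point from camera to world coordinates). Camera axes: x right, y down, z forward; pixel columns grow to the right and rows downward; lengths in m; the calibration is good to about 2 mm. A picture is of the moment at which its call begins: read the wrist's pose just before it. camera_params takes no time and is no camera call; for the wrist camera it gives the pose at the moment of the call.
- workorder.sign_off(): hands the job in; it is judged then, once.
The state is a dict: "t": time; "qpos": joint angles; "qvel": joint speeds; "effort": joint torques, N m; "position": TCP position; "eef_rot": TCP orientation; "wrist_force": force on the tool from outside, world axes, zero at the start; "ft_torque": the same for the moment, N m; "gripper_width": finger opening in m; "gripper_force": force on a finger pad.
Only numpy, scipy, OpenCV 4.12 (cv2) and the standard library are available. Lean on these libraries where they do the work, as an engineer would, in place of code of your own. Each camera call takes 0.05 s, during which the arm holds its last target. There are 200 camera calls.

## Working session

There is one attempt and no reset: what is moved stays moved. The work goes in short steps, Python scripts to look and compute and a tool call to move; the robot and the scene stay as the last step left them, time stands still between calls to the robot, and variables do not carry over. Pictures are saved under pics/ and viewed, at most 14 in all, crops included, and the job is handed in when it is done.

Besides the shell and the picture viewer there is one more tool, called after ">>>" by a JSON object that holds its "fn" and its "kwargs", one argument or row to a line. move_arm: Moves the arm, as the interface text tells. Its arguments: {"type":"object","properties":{"increments":{"type":"array","items":{"type":"array","items":{"type":"number"}}},"squeeze":{"type":"number"}},"required":["increments"]}

```bash
ls; mkdir -p pics
python3 - <<'E'
from plant import bot, vision
import cv2
print(bot.observe(), bot.grasp_offset)
for n in ("scene","top"):
    im=vision.read_camera(n); cv2.imwrite(f"pics/{n}0.png",im[:,:,::-1]); p=vision.camera_params(n); print(n,p["K"].tolist(),p["pose"].round(4).tolist())
E
```

```text
pics
{'t': 0.0, 'qpos': array([ 1.11602175e+00,  2.76624121e-01,  1.50613325e+00,  2.32500339e-05,
        1.36067076e+00, -1.21017315e-01]), 'qvel': array([ 1.03737705e-03, -3.29541898e-04, -7.70136126e-04, -1.53984390e-03,
        6.98059933e-05,  1.39406748e-03]), 'effort': array([ 1.50122396e-03, -4.16768146e+01, -2.45806074e+01,  1.51522968e-04,
        1.08590856e-02,  5.34134060e-06]), 'position': array([0.18814623, 0.54280255, 0.23042304]), 'eef_rot': array([-2.71477672e-04,  1.66107490e-01,  9.86107225e-01, -8.76739874e-04]), 'wrist_force': array([0.42644929, 0.3894313 , 0.84709491]), 'ft_torque': array([0.02443159, 0.05622346, 0.01171856]), 'gripper_force': 0.0, 'gripper_width': 0.08581264873840272} 0.0187
scene [[517.0092091561988, 0.0, 319.77214380758716], [0.0, 517.0092091561988, 198.56392631145025], [0.0, 0.0, 1.0]] [[-0.6336, 0.4631, -0.6197, 1.5828], [0.7736, 0.3864, -0.5022, 0.7831], [0.0069, -0.7976, -0.6031, 1.0641], [0.0, 0.0, 0.0, 1.0]]
top [[471.0033605709874, 0.0, 319.134577381801], [0.0, 471.0033605709874, 197.98556403296845], [0.0, 0.0, 1.0]] [[0.0126, -0.9866, 0.1629, 0.2623], [-0.9998, -0.0146, -0.0107, -0.0485], [0.013, -0.1627, -0.9866, 1.7133], [0.0, 0.0, 0.0, 1.0]]
```

View pics/scene0.png

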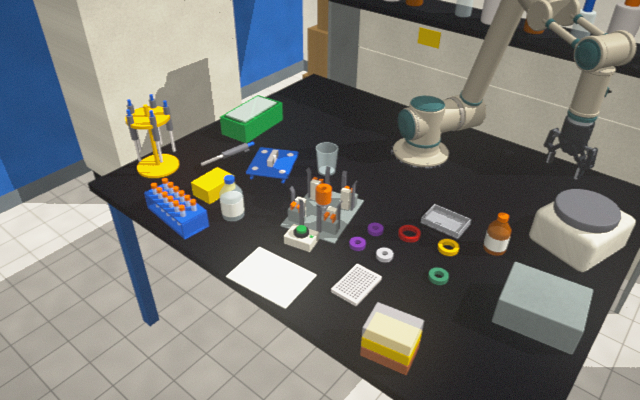

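View pics/top0.png

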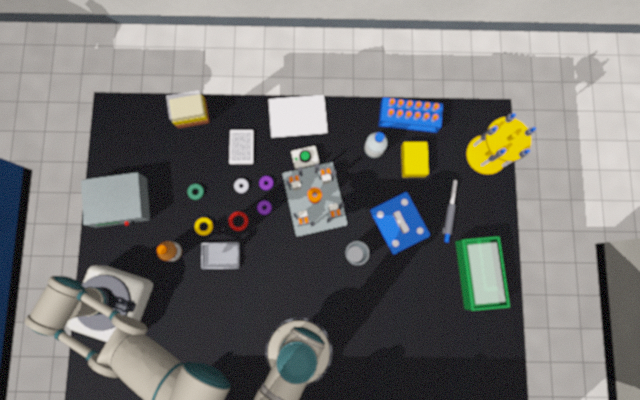

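Top view: the lock is at (315,195), the tray at (220,255) and the cover at (400,222). The rings are red (238,220), yellow (204,226), green (195,191) and aluminium (241,185).
Possible confusions:
- **Aluminium ring:** purple rings at (265,183) and (264,207). I'll take the bare aluminium one at (241,185).
- **Lock:** the amber bottle's orange cap (168,250) and the clip noses.
- **Cover:** the blue tube rack at (411,113).
- **Run button:** the green ring. The button is at (305,156), on the pod.

```bash
cat > h.py <<'E'
import numpy as np, cv2
from plant import bot, vision
from scipy.spatial.transform import Rotation as R
def ray(p,uv,z):
    d=p["pose"][:3,:3]@np.linalg.solve(p["K"],[uv[0],uv[1],1]); o=p["pose"][:3,3]
    return (o+d*(z-o[2])/d[2])[:2]
def proj(p,X):
    c=np.linalg.inv(p["pose"])@np.append(X,1); u=p["K"]@c[:3]; return u[:2]/u[2]
def blobs(im,lo,hi,amin=20):
    m=cv2.inRange(cv2.cvtColor(im,cv2.COLOR_RGB2HSV),np.array(lo),np.array(hi))
    n,l,s,c=cv2.connectedComponentsWithStats(m)
    return [(c[i].round(1),s[i]) for i in range(1,n) if s[i][4]>=amin],m
def rot():
    s=bot.observe(); q=s["eef_rot"]; return s,R.from_quat([q[1],q[2],q[3],q[0]])
def plan(x,y,z,yaw=None):
    """total increments (units) to reach xyz with tool down, tool y at world angle yaw (deg, mod 180)"""
    s,r=rot(); M=r.as_matrix()
    d=M.T@(np.array([x,y,z])-s["position"])/0.04
    out=[d.round(2)]
    if yaw is not None:
        yw=np.radians(yaw); ty=np.array([np.cos(yw),np.sin(yw),0])
        if ty@M[:,1]<0: ty=-ty
        T=np.stack([np.cross(ty,[0,0,-1]),ty,[0,0,-1]],1)
        out.append((np.degrees((r.inv()*R.from_matrix(T)).as_rotvec())/6).round(2))
    print("pos",s["position"].round(4),"shift",out[0],"turn",out[1] if len(out)>1 else "", "t",round(s["t"],2))
E
cp pics/top0.png /tmp
python3 - <<'E'
from h import *
t=cv2.imread("pics/top0.png")[:,:,::-1].copy(); p=vision.camera_params("top")
for n,lo,hi,z in [("orange",(5,150,120),(18,255,255),.1),("red",(0,150,80),(4,255,255),.016),("red2",(172,150,80),(180,255,255),.016),("yellow",(20,150,120),(32,255,255),.016),("green",(65,100,60),(95,255,255),.016),("blue",(105,150,80),(120,255,255),.02),("purple",(130,80,50),(150,255,255),.016)]:
    for c,s in blobs(t,lo,hi)[0]: print(n,c,s[2:5],ray(p,c,z).round(3))
print("alu",ray(p,(241,185.5),.016),"tray",ray(p,(220,255.5),.01),"btn",ray(p,(305,156),.05),"grip",ray(p,(400,222),.06))
print(cv2.__version__)
for n,x0,y0,x1,y1 in [("a",270,130,450,265),("b",150,130,290,275)]:
    cv2.imwrite(f"pics/top_{n}.png",cv2.resize(t[y0:y1,x0:x1,::-1],None,fx=4,fy=4,interpolation=cv2.INTER_CUBIC))
E
```

```text
orange [191.8 123.1] [32  8 59] [0.792 0.39 ]
orange [314.3 194.5] [ 14  15 131] [ 0.541 -0.049]
orange [165.5 251.2] [ 19  18 244] [0.338 0.453]
red [238.  220.8] [ 21  20 180] [0.455 0.225]
yellow [191.8 118.9] [ 34  26 141] [0.835 0.413]
yellow [497.9 145.9] [  65   59 2109] [ 0.75  -0.733]
yellow [414.6 158.6] [ 28  37 971] [ 0.696 -0.42 ]
yellow [203.1 225.6] [ 19  19 224] [0.435 0.35 ]
green [304.8 155.6] [10 10 75] [ 0.701 -0.012]
green [195.1 191.3] [ 17  18 213] [0.561 0.386]
green [477.6 274. ] [  56   77 1491] [ 0.276 -0.637]
green [ 67.4 282.7] [24 10 58] [0.227 0.816]
green [312.2 336. ] [18 10 38] [ 0.055 -0.049]
green [296.3 362.5] [ 37  39 911] [-0.034  0.005]
green [206.  377.9] [ 38  19 180] [-0.088  0.313]
blue [409.1 118.2] [  66   35 1184] [ 0.851 -0.401]
blue [379.6 135.9] [ 9 11 67] [ 0.78  -0.289]
blue [  9.3 184.6] [ 22  52 483] [0.574 1.058]
blue [399.4 222.8] [  61   64 1826] [ 0.455 -0.359]
blue [  6.8 242.5] [ 16  47 186] [0.365 1.042]
blue [446.6 238.1] [ 7  9 51] [ 0.402 -0.528]
blue [  1.3 262.3] [ 4 11 23] [0.295 1.053]
blue [  4.  278.2] [10 21 90] [0.24  1.037]
purple [265.6 182.6] [ 17  17 218] [0.597 0.13 ]
purple [264.  207.1] [ 17  17 208] [0.506 0.133]
alu [0.58463768 0.21969658] tray [0.3294254 0.2856208] btn [ 0.69068605 -0.01324766] grip [ 0.45345537 -0.35344523]
4.12.0
```

View pics/top_a.png

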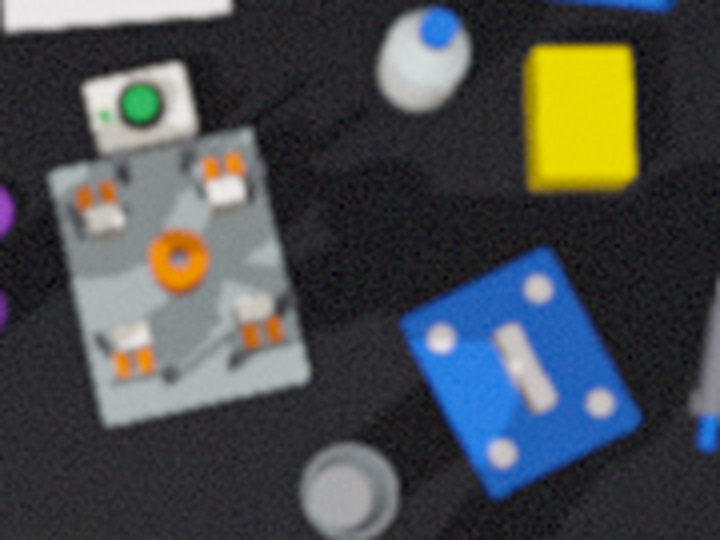

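Top crop: the frame is turned about 14°, with the lock at the centre of the deck and the pod and green button at +x. The cover is turned about 28°, with its block at (400,222) in the full picture. I turn the tool first.

>>> {"fn": "move_arm", "kwargs": {
  "increments": [
    [0,0,0,0,0,-1,0],
    [0,0,0,0,0,-1,0],
    [0,0,0,0,0,-1,0],
    [0,0,0,0,0,-1,0],
    [0,0,0,0,0,-1,0]
  ]
}}

```text
t: 0.6
position: [0.1883, 0.543, 0.2308]
eef_rot: [-0.0, -0.097, 0.995, -0.0]
wrist_force: [-1.1, -0.2, -0.2]
gripper_width: 0.0854
gripper_force: 0.0
```

>>> {"fn": "move_arm", "kwargs": {
  "increments": [
    [0,0,0,0,0,-0.5,0]
  ]
}}

```text
t: 0.7
position: [0.1883, 0.543, 0.2308]
eef_rot: [-0.0, -0.122, 0.992, -0.0]
wrist_force: [1.0, -0.9, -1.1]
gripper_width: 0.0855
gripper_force: 0.0
```

Run:
```python
from h import *
plan(0.50,-0.04,0.25,104)
p=vision.camera_params("wrist"); s,r=rot(); print(p["K"][0,0],(r.as_matrix().T@(p["pose"][:3,3]-s["position"])).round(4),(r.as_matrix().T@p["pose"][:3,:3]).round(2).tolist(), s["qpos"].round(2))
```

```text
pos [0.1883 0.543  0.2308] shift [ -4.02 -16.03  -0.47] turn [-0.01 -0.01  0.01] t 0.7
353.04512490247095 [ 0.077   0.0008 -0.1428] [[0.0, -0.95, -0.3], [1.0, 0.0, -0.0], [0.0, -0.3, 0.95]] [ 1.12  0.28  1.51  0.    1.36 -0.7 ]
```

>>> {"fn": "move_arm", "kwargs": {
  "increments": [
    [-0.25,-1,0,0,0,0,0],
    [-0.25,-1,0,0,0,0,0],
    [-0.25,-1,0,0,0,0,0],
    [-0.25,-1,0,0,0,0,0],
    [-0.25,-1,0,0,0,0,0]
  ]
}}

```text
t: 1.2
position: [0.2851, 0.3595, 0.231]
eef_rot: [-0.0, -0.121, 0.993, -0.0]
wrist_force: [0.3, 0.9, -0.8]
gripper_width: 0.0854
gripper_force: 0.0
```

>>> {"fn": "move_arm", "kwargs": {
  "increments": [
    [-0.25,-1,0,0,0,0,0],
    [-0.25,-1,0,0,0,0,0],
    [-0.25,-1,0,0,0,0,0],
    [-0.25,-1,0,0,0,0,0],
    [-0.25,-1,0,0,0,0,0]
  ]
}}

```text
t: 1.7
position: [0.3817, 0.1773, 0.2311]
eef_rot: [-0.0, -0.121, 0.993, 0.0]
wrist_force: [0.7, 0.5, -0.3]
gripper_width: 0.0853
gripper_force: 0.0
```

>>> {"fn": "move_arm", "kwargs": {
  "increments": [
    [-0.25,-1,0,0,0,0,0],
    [-0.25,-1,0,0,0,0,0],
    [-0.25,-1,0,0,0,0,0],
    [-0.25,-1,0,0,0,0,0],
    [-0.25,-1,0,0,0,0,0]
  ]
}}

```text
t: 2.2
position: [0.4781, -0.0048, 0.231]
eef_rot: [-0.0, -0.121, 0.993, 0.0]
wrist_force: [0.6, 1.3, -0.1]
gripper_width: 0.0854
gripper_force: 0.0
```

>>> {"fn": "move_arm", "kwargs": {
  "increments": [
    [0,-1,0,0,0,0,0],
    [0,0,0,0,0,0,0]
  ]
}}

```text
t: 2.4
position: [0.4889, -0.0466, 0.2307]
eef_rot: [-0.0, -0.118, 0.993, -0.001]
wrist_force: [-0.0, 0.1, 1.2]
gripper_width: 0.0854
gripper_force: 0.0
```

Run:
```python
from h import *
p=vision.camera_params("wrist"); im=vision.read_camera("wrist"); cv2.imwrite("pics/w1.png",im[:,:,::-1])
s,r=rot(); print(s["position"].round(4))
b,m=blobs(im,(5,150,100),(20,255,255),100)
for c,st in b: print(c,st,ray(p,c,.104).round(4),ray(p,c,.067).round(4))
b,m=blobs(im,(50,100,60),(95,255,255),100)
for c,st in b: print("g",c,st,ray(p,c,.05).round(4))
```

```text
[ 0.4878 -0.0441  0.2306]
[228.  154.6] [219 142  18  27 302] [ 0.4755 -0.1236] [ 0.4839 -0.1318]
[252.2 153.9] [243 142  20  27 335] [ 0.4705 -0.1056] [ 0.4783 -0.1114]
[359.7 154.2] [352 142  18  27 246] [ 0.4513 -0.0254] [ 0.4564 -0.0202]
[383.6 155.3] [377 142  16  27 292] [ 0.4478 -0.0074] [4.525e-01 4.000e-04]
[308.2 221.5] [276 206  61  51 971] [ 0.5142 -0.0514] [ 0.528  -0.0498]
[306.  252.8] [294 240  25  24 419] [ 0.5419 -0.047 ] [ 0.5595 -0.0447]
[311.8 270.4] [278 251  59  29 142] [ 0.5567 -0.0385] [ 0.5763 -0.0351]
[261.9 307.5] [254 291  16  27 169] [ 0.6027 -0.073 ] [ 0.6286 -0.0743]
[376.7 307.9] [370 295  15  23 190] [0.579  0.0255] [0.6017 0.0377]
[239.9 308.6] [233 298  16  20 148] [ 0.6084 -0.0917] [ 0.6352 -0.0955]
[355.8 309. ] [349 299  15  19 220] [0.5845 0.0079] [0.6079 0.0177]
g [309.8 359.1] [296 345  29  29 678] [ 0.6932 -0.0106]
```

View pics/w1.png

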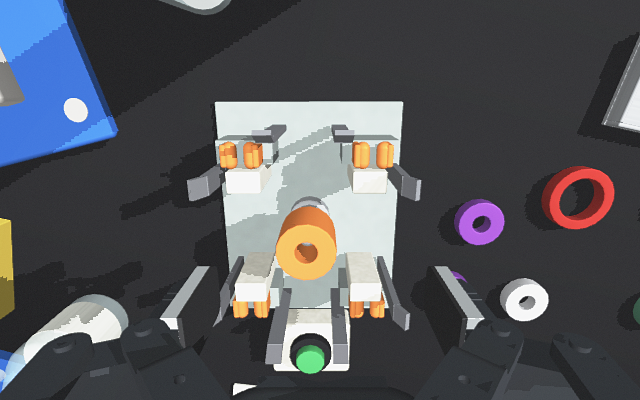

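Wrist view: the lock's top face is centred at (306,252) and the clip pairs lie level, so the frame's yaw is about 13.6°. The spindle is near (0.542, -0.047). Next I descend onto the lock.

```bash
python3 -c "
from h import *
plan(.542,-.047,.07,103.6)"
```

```text
pos [ 0.4878 -0.0441  0.2306] shift [-1.3  -0.39  4.01] turn [ 0.   -0.01  0.01] t 2.45
```

>>> {"fn": "move_arm", "kwargs": {
  "increments": [
    [-0.65,-0.2,0.7,0,0,0,0],
    [-0.65,-0.19,0.7,0,0,0,0],
    [0,0,0.9,0,0,0,0],
    [0,0,0.9,0,0,0,0],
    [0,0,0.8,0,0,0,0]
  ]
}}

```text
t: 2.95
position: [0.5406, -0.0431, 0.0695]
eef_rot: [-0.001, -0.121, 0.993, 0.001]
wrist_force: [0.1, 0.2, 0.1]
gripper_width: 0.085
gripper_force: 0.0
```

>>> {"fn": "move_arm", "kwargs": {
  "increments": [
    [0,0,0,0,0,0,1],
    [0,0,0,0,0,0,1],
    [0,0,0,0,0,0,1],
    [0,0,0,0,0,0,1],
    [0,0,0,0,0,0,1]
  ],
  "squeeze": 30
}}

```text
t: 3.45
position: [0.5437, -0.0456, 0.0733]
eef_rot: [0.002, -0.121, 0.993, -0.001]
wrist_force: [1.6, -3.3, 0.9]
gripper_width: 0.0506
gripper_force: 32.0
```

>>> {"fn": "move_arm", "kwargs": {
  "increments": [
    [0,0,-0.5,0,0,0,1],
    [0,0,-1,0,0,0,1],
    [0,0,-1,0,0,0,1],
    [0,0,-0.8,0,0,0,1],
    [0,0,0,0,0,0,1]
  ]
}}

```text
t: 3.95
position: [0.5444, -0.0444, 0.2089]
eef_rot: [0.005, -0.121, 0.993, -0.001]
wrist_force: [0.5, -0.2, -1.5]
gripper_width: 0.051
gripper_force: 33.7
```

Run:
```python
from h import *
plan(.335,.28,.2,103.6)
p=vision.camera_params("wrist"); im=vision.read_camera("wrist"); cv2.imwrite("pics/w2.png",im[:,:,::-1])
print(bot.observe()["gripper_width"])
t=vision.read_camera("top"); cv2.imwrite("pics/t2.png",cv2.resize(t[150:290,130:350,::-1],None,fx=3.5,fy=3.5,interpolation=cv2.INTER_CUBIC))
```

```text
pos [ 0.5444 -0.0444  0.2089] shift [3.14 9.13 0.16] turn [-0.03  0.1   0.04] t 3.95
0.05084236662303311
```

View pics/t2.png

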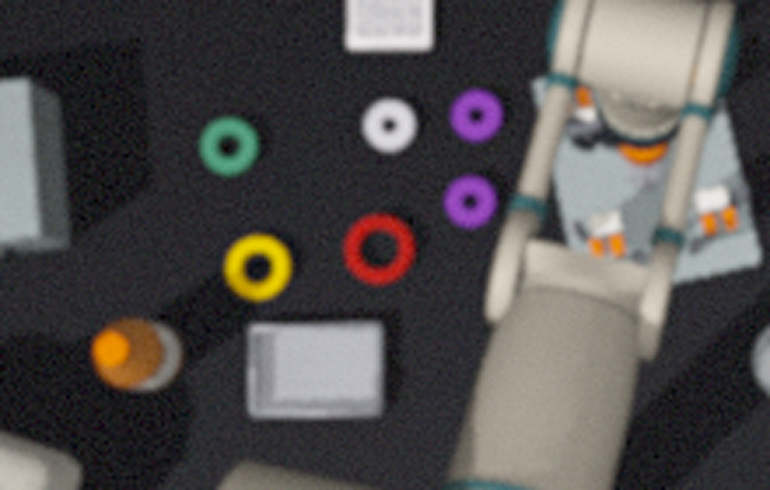

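The tray is at crop (315,368), which is about (0.329, 0.286), and the lock is in the gripper.

>>> {"fn": "move_arm", "kwargs": {
  "increments": [
    [0.34,1,0,0,0,0,1],
    [0.34,1,0,0,0,0,1],
    [0.34,1,0,0,0,0,1],
    [0.34,1,0,0,0,0,1],
    [0.34,1,0,0,0,0,1]
  ]
}}

```text
t: 4.55
position: [0.4249, 0.1344, 0.2014]
eef_rot: [-0.002, -0.12, 0.993, 0.0]
wrist_force: [0.5, 0.1, -0.2]
gripper_width: 0.0507
gripper_force: 33.6
```

>>> {"fn": "move_arm", "kwargs": {
  "increments": [
    [0.36,1,0,0,0,0,1],
    [0.36,1,0,0,0,0,1],
    [0.36,1,0,0,0,0,1],
    [0.36,1,0,0,0,0,1],
    [0.2,0.3,0,0,0,0,1]
  ]
}}

```text
t: 5.05
position: [0.319, 0.2864, 0.2015]
eef_rot: [-0.003, -0.122, 0.992, 0.0]
wrist_force: [0.1, -0.9, -1.2]
gripper_width: 0.0512
gripper_force: 33.7
```

```bash
python3 -c "
from h import *
plan(.329,.286,.028,103.6)"
```

```text
pos [0.319  0.2864 0.2015] shift [-0.26 -0.08  4.34] turn [ 0.01 -0.05  0.08] t 5.05
```

>>> {"fn": "move_arm", "kwargs": {
  "increments": [
    [-0.26,-0.08,1,0,0,0,1],
    [0,0,1,0,0,0,1],
    [0,0,1,0,0,0,1],
    [0,0,0.9,0,0,0,1],
    [0,0,0.4,0,0,0,1]
  ]
}}

```text
t: 5.55
position: [0.3294, 0.2815, 0.0271]
eef_rot: [-0.005, -0.121, 0.993, -0.002]
wrist_force: [-0.7, -0.4, -1.1]
gripper_width: 0.051
gripper_force: 33.7
```

>>> {"fn": "move_arm", "kwargs": {
  "increments": [
    [0,0,0,0,0,0,0.4],
    [0,0,0,0,0,0,0.4],
    [0,0,0,0,0,0,0],
    [0,0,0,0,0,0,0]
  ]
}}

```text
t: 5.95
position: [0.3345, 0.2843, 0.0324]
eef_rot: [0.001, -0.121, 0.993, 0.001]
wrist_force: [-0.3, 1.3, -0.2]
gripper_width: 0.0778
gripper_force: 0.0
```

>>> {"fn": "move_arm", "kwargs": {
  "increments": [
    [0,0,-0.6,0,0,0,0],
    [0,0,-1,0,0,0,0],
    [0,0,-1,0,0,0,0],
    [0,0,-1,0,0,0,0],
    [-0.5,0,-1,0,0,0,0]
  ]
}}

```text
t: 6.45
position: [0.3508, 0.2878, 0.2181]
eef_rot: [-0.0, -0.121, 0.993, 0.0]
wrist_force: [0.9, 0.5, -1.4]
gripper_width: 0.0856
gripper_force: 0.0
```

```bash
cat >> h.py <<'E'
RNG={"red":[((0,140,80),(5,255,255)),((172,140,80),(180,255,255))],"yellow":[((20,140,90),(33,255,255))],"green":[((65,80,50),(95,255,255))],"alu":[((0,0,150),(180,45,255))],"orange":[((5,150,100),(19,255,255))]}
def mask(im,col):
    h=cv2.cvtColor(im,cv2.COLOR_RGB2HSV); m=np.zeros(im.shape[:2],np.uint8)
    for lo,hi in RNG[col]: m|=cv2.inRange(h,np.array(lo),np.array(hi))
    return m
def ringfix(im,p,col,h=.016,z0=0,amin=250):
    """centre of a ring: its bore hole seen at the top face -> ellipse fit, cast on the plane z0+h"""
    m=mask(im,col); cs,hi=cv2.findContours(m,cv2.RETR_CCOMP,cv2.CHAIN_APPROX_NONE); out=[]
    for i,c in enumerate(cs):
        if hi[0][i][3]<0 and cv2.contourArea(c)>amin:
            a=np.array([ray(p,q,z0+h) for q in c[:,0].astype(float)])
            (x,y),rad=cv2.minEnclosingCircle(a.astype(np.float32))
            o=[col,"outer px",c[:,0].mean(0).round(0),"xy",(round(x,4),round(y,4)),"r",round(rad,4)]
            j=hi[0][i][2]; best=None
            while j>=0:
                if best is None or len(cs[j])>len(cs[best]): best=j
                j=hi[0][j][0]
            if best is not None: o+=["holes area",cv2.contourArea(cs[best])]
            out.append(o)
    return out
E
python3 - <<'E'
from h import *
s,_=rot();print(s["position"].round(3))
p=vision.camera_params("wrist"); im=vision.read_camera("wrist"); cv2.imwrite("pics/w3.png",im[:,:,::-1])
for c in ("red","yellow","green","orange"):
    for o in ringfix(im,p,c): print(*o)
E
```

```text
[0.351 0.288 0.218]
red outer px [244. 249.] xy (0.452, 0.2283) r 0.0366 holes area 1071.5
yellow outer px [556. 251.] xy (0.3733, 0.5532) r 0.0215 holes area 12.5
yellow outer px [358. 249.] xy (0.4288, 0.3504) r 0.0318 holes area 638.5
yellow outer px [323. 159.] xy (0.3385, 0.2863) r 0.028 holes area 477.0
green outer px [360. 356.] xy (0.5542, 0.3865) r 0.0325 holes area 182.0
orange outer px [537. 240.] xy (0.3619, 0.5252) r 0.0504
orange outer px [523. 209.] xy (0.3396, 0.5005) r 0.024 holes area 7.0
orange outer px [322. 161.] xy (0.3388, 0.2861) r 0.0119 holes area 179.5
```

View pics/w3.png

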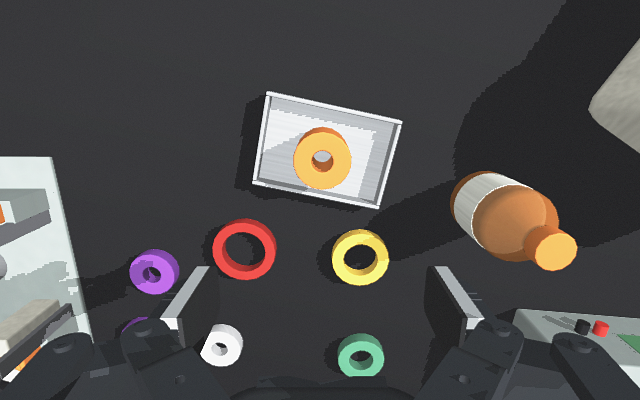

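The lock lies in the tray at pixel (322,158). The red ring is at (244,249), yellow at (358,249), green at (360,356) and aluminium at (222,345); the purple rings at (154,272) and (135,325) stay put. I'll squeeze each ring at two yaws 90° apart so it centres in the grip.

>>> {"fn": "move_arm", "kwargs": {
  "increments": [
    [0,0,0,0,0,1,0],
    [0,0,0,0,0,1,0],
    [0,0,0,0,0,1,0],
    [0,0,0,0,0,1,0],
    [0,0,0,0,0,1,0]
  ]
}}

```text
t: 7.0
position: [0.3532, 0.2886, 0.2162]
eef_rot: [0.001, 0.142, 0.99, 0.001]
wrist_force: [0.7, -1.2, -0.3]
gripper_width: 0.0851
gripper_force: 0.0
```

>>> {"fn": "move_arm", "kwargs": {
  "increments": [
    [0,0,0,0,0,1,0],
    [0,0,0,0,0,1,0],
    [0,0,0,0,0,1,0],
    [0,0,0,0,0,1,0],
    [0,0,0,0,0,1,0]
  ]
}}

```text
t: 7.5
position: [0.3532, 0.2886, 0.2162]
eef_rot: [0.001, 0.394, 0.919, 0.001]
wrist_force: [0.9, 0.4, -0.2]
gripper_width: 0.0851
gripper_force: 0.0
```

>>> {"fn": "move_arm", "kwargs": {
  "increments": [
    [0,0,0,0,0,1,0],
    [0,0,0,0,0,1,0],
    [0,0,0,0,0,1,0],
    [0,0,0,0,0,1,0],
    [0,0,0,0,0,1,0]
  ]
}}

```text
t: 8.0
position: [0.3532, 0.2886, 0.2162]
eef_rot: [0.0, 0.618, 0.786, 0.001]
wrist_force: [0.6, -0.8, 0.2]
gripper_width: 0.0858
gripper_force: 0.0
```

```bash
python3 -c "
from h import *
plan(.4545,.2277,.05,13.6);print(bot.observe()['qpos'].round(2))"
```

```text
pos [0.3532 0.2886 0.2162] shift [-2.08  2.09  4.16] turn [ 0.02 -0.01  0.  ] t 8.0
[0.53 0.1  1.77 0.   1.27 0.29]
```

>>> {"fn": "move_arm", "kwargs": {
  "increments": [
    [-0.7,0.7,0.2,0,0,0,0],
    [-0.7,0.7,0.5,0,0,0,0],
    [-0.68,0.69,1,0,0,0,0],
    [0,0,1,0,0,0,0],
    [0,0,1,0,0,0,0]
  ]
}}

```text
t: 8.5
position: [0.4526, 0.2294, 0.0712]
eef_rot: [0.001, 0.617, 0.787, 0.002]
wrist_force: [0.6, 0.6, -0.7]
gripper_width: 0.0853
gripper_force: 0.0
```

>>> {"fn": "move_arm", "kwargs": {
  "increments": [
    [0,0,1,0,0,0,0],
    [0,0,0.5,0,0,0,0],
    [0,0,0.2,0,0,0,0],
    [0,0,0,0,0,0,0]
  ]
}}

```text
t: 8.9
position: [0.4508, 0.2298, 0.0032]
eef_rot: [-0.0, 0.617, 0.787, -0.0]
wrist_force: [0.7, 0.2, 1.0]
gripper_width: 0.0855
gripper_force: 0.0
```

```bash
python3 -c "
from h import *
plan(.4545,.2277,-.004,13.6);
p=vision.camera_params('wrist'); im=vision.read_camera('wrist')
cv2.imwrite('pics/w4.png',im[:,:,::-1])
for c in ('red','yellow','green'):
    for o in ringfix(im,p,c): print(*o)"
```

```text
pos [0.4508 0.2298 0.0032] shift [-0.07  0.08  0.18] turn [-0.   -0.    0.04] t 8.9
red outer px [331. 282.] xy (0.4546, 0.2303) r 0.0359 holes area 6096.0
yellow outer px [361.  31.] xy (0.4376, 0.3354) r 0.0256
```

View pics/w4.png

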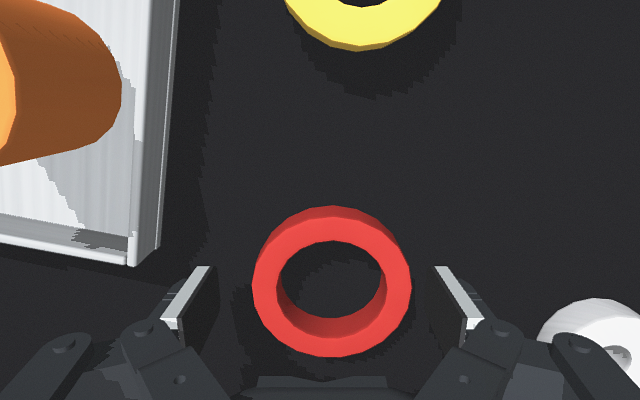

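The red ring sits between the pads at (331,282).

>>> {"fn": "move_arm", "kwargs": {
  "increments": [
    [-0.07,0.08,0.2,0,0,0,0],
    [0,0,0,0,0,0,1],
    [0,0,0,0,0,0,1],
    [0,0,0,0,0,0,1],
    [0,0,0,0,0,0,1]
  ],
  "squeeze": 30
}}

```text
t: 9.45
position: [0.4554, 0.2281, -0.0038]
eef_rot: [0.001, 0.617, 0.787, 0.001]
wrist_force: [0.2, -0.5, 6.2]
gripper_width: 0.0653
gripper_force: 34.3
```

>>> {"fn": "move_arm", "kwargs": {
  "increments": [
    [0,0,0,0,0,0,0],
    [0,0,0,0,0,0,0],
    [0,0,0,0,0,0,0],
    [0,0,0,0,0,-1,0],
    [0,0,0,0,0,-1,0]
  ]
}}

```text
t: 9.95
position: [0.4543, 0.2279, -0.0048]
eef_rot: [-0.0, 0.529, 0.849, -0.0]
wrist_force: [-0.6, 0.1, -0.2]
gripper_width: 0.0853
gripper_force: 0.0
```

>>> {"fn": "move_arm", "kwargs": {
  "increments": [
    [0,0,0,0,0,-1,0],
    [0,0,0,0,0,-1,0],
    [0,0,0,0,0,-1,0],
    [0,0,0,0,0,-1,0],
    [0,0,0,0,0,-1,0]
  ]
}}

```text
t: 10.45
position: [0.4543, 0.2279, -0.0049]
eef_rot: [-0.0, 0.291, 0.957, -0.0]
wrist_force: [0.0, 0.7, -0.8]
gripper_width: 0.0857
gripper_force: 0.0
```

>>> {"fn": "move_arm", "kwargs": {
  "increments": [
    [0,0,0,0,0,-1,0],
    [0,0,0,0,0,-1,0],
    [0,0,0,0,0,-1,0],
    [0,0,0,0,0,-1,0],
    [0,0,0,0,0,-1,0]
  ]
}}

```text
t: 10.95
position: [0.4543, 0.2279, -0.0049]
eef_rot: [-0.0, 0.034, 0.999, -0.0]
wrist_force: [-1.0, 0.4, -0.6]
gripper_width: 0.0851
gripper_force: 0.0
```

>>> {"fn": "move_arm", "kwargs": {
  "increments": [
    [0,0,0,0,0,-1,0],
    [0,0,0,0,0,-1,0],
    [0,0,0,0,0,-1,0],
    [0,0,0,0,0,0,0],
    [0,0,0,0,0,0,0]
  ]
}}

```text
t: 11.45
position: [0.4544, 0.2279, -0.0048]
eef_rot: [-0.0, -0.12, 0.993, 0.0]
wrist_force: [0.3, -0.1, -0.5]
gripper_width: 0.0853
gripper_force: 0.0
```

>>> {"fn": "move_arm", "kwargs": {
  "increments": [
    [0,0,0,0,0,0,1],
    [0,0,0,0,0,0,1],
    [0,0,0,0,0,0,1],
    [0,0,0,0,0,0,1],
    [0,0,0,0,0,0,1]
  ]
}}

```text
t: 11.95
position: [0.4546, 0.2278, -0.0041]
eef_rot: [0.0, -0.12, 0.993, -0.0]
wrist_force: [-1.6, -0.2, 5.4]
gripper_width: 0.0675
gripper_force: 32.5
```

```bash
python3 -c "
from h import *
plan(.542,-.047,.18,103.6)"
```

```text
pos [ 0.4546  0.2278 -0.0041] shift [-0.48 -7.19 -4.6 ] turn [-0.    0.    0.04] t 11.95
```

>>> {"fn": "move_arm", "kwargs": {
  "increments": [
    [0,0,-0.6,0,0,0,1],
    [0,0,-1,0,0,0,1],
    [0,0,-1,0,0,0,1],
    [0,0,-1,0,0,0,1],
    [0,0,-1,0,0,0,1]
  ]
}}

```text
t: 12.45
position: [0.4538, 0.2277, 0.1804]
eef_rot: [-0.001, -0.12, 0.993, -0.0]
wrist_force: [1.4, -0.2, -2.0]
gripper_width: 0.0675
gripper_force: 35.4
```

>>> {"fn": "move_arm", "kwargs": {
  "increments": [
    [0.2,-1,0,0,0,0,1],
    [0.2,-1,0,0,0,0,1],
    [0.2,-1,0,0,0,0,1],
    [0.2,-1,0,0,0,0,1],
    [0.1,-1,0,0,0,0,1]
  ]
}}

```text
t: 12.95
position: [0.4664, 0.0238, 0.1789]
eef_rot: [-0.001, -0.121, 0.993, 0.0]
wrist_force: [0.9, -0.1, -1.7]
gripper_width: 0.0671
gripper_force: 35.4
```

>>> {"fn": "move_arm", "kwargs": {
  "increments": [
    [0,-1,0,0,0,0,1],
    [0,-1,0,0,0,0,1],
    [0,-0.2,0,0,0,0,1],
    [0,0,0,0,0,0,1],
    [0,0,0,0,0,0,1]
  ]
}}

```text
t: 13.45
position: [0.4878, -0.0593, 0.1788]
eef_rot: [-0.001, -0.121, 0.993, 0.001]
wrist_force: [-0.3, -0.2, -3.2]
gripper_width: 0.0674
gripper_force: 35.4
```

```bash
python3 -c "
from h import *
plan(.542,-.047,.15,103.6)
s,_=rot();print(s['gripper_width'])
p=vision.camera_params('wrist'); im=vision.read_camera('wrist')
cv2.imwrite('pics/w5.png',im[:,:,::-1])"
```

```text
pos [ 0.4878 -0.0593  0.1788] shift [-1.39 -0.03  0.72] turn [ 0.02 -0.01  0.04] t 13.45
0.06737686175862331
```

View pics/w5.png

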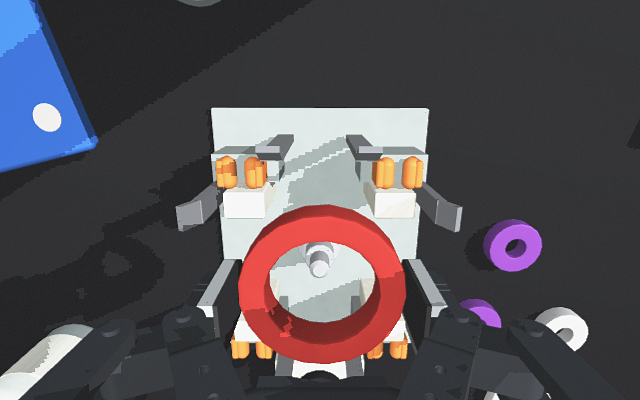

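The view shows the spindle tip through the ring's bore at (319,268). I measure the ring and the tip in the same picture.

```bash
cat >> h.py <<'E'
from scipy.optimize import least_squares
def heldring(im,p,col,ztop,r):
    m=mask(im,col); cs,_=cv2.findContours(m,cv2.RETR_EXTERNAL,cv2.CHAIN_APPROX_NONE); c=max(cs,key=cv2.contourArea)[:,0].astype(float)
    c=c[c[:,1]>c[:,1].min()+0.4*np.ptp(c[:,1])]
    a=np.array([ray(p,q,ztop) for q in c])
    f=least_squares(lambda v:np.hypot(*(a-v).T)-r,a.mean(0),loss="soft_l1",f_scale=.0007); return f.x, np.median(abs(f.fun)), len(a)
def tip(im,p,uv,z=.075,w=22,name=None):
    u,v=map(int,uv); g=cv2.cvtColor(im,cv2.COLOR_RGB2GRAY)[v-w:v+w,u-w:u+w]
    if name: cv2.imwrite(name,cv2.resize(im[v-w:v+w,u-w:u+w,::-1],None,fx=12,fy=12,interpolation=cv2.INTER_NEAREST))
    return g
E
python3 - <<'E'
from h import *
im=cv2.imread("pics/w5.png")[:,:,::-1].copy(); p=vision.camera_params("wrist"); s,r=rot()
tcp=s["position"]
c=heldring(im,p,"red",tcp[2]+.020,.034); print("ring",c, "rel tcp tool", (r.as_matrix().T@(np.append(c[0],0)-np.append(tcp[:2],0))).round(4))
g=tip(im,p,(319,268),name="pics/tip5.png"); print(g[22-12:22+14:2,22-14:22+14:2])
for uv in [(319,269)]: print(ray(p,uv,.075), "1px:",ray(p,(320,269),.075)-ray(p,uv,.075))
E
```

```text
ring (array([ 0.48630596, -0.05872203]), np.float64(0.000426678403326039), 265) rel tcp tool [0.0014 0.0006 0.    ]
[[165 187 190 119 119 128 137 157 164 171 176 174 235 235]
 [168 191 196 113 121 127 142 160 166 172 177 177 236 236]
 [169 193 173 115 118 123 185 222 187 170 174 177 225 236]
 [168 192 176 112 185 221 228 235 233 239 219 173 224 237]
 [231 182 156 194 206 219 229 234 236 240 240 236 223 225]
 [229 220 128 189 198 229 238 234 236 240 238 241 208 224]
 [229 230 192 175 206 239 235 236 236 234 239 237 233 231]
 [229 230 210 169 230 236 236 236 235 237 236 231 231 230]
 [230 230 234 163 212 237 236 235 235 239 227 225 230 230]
 [229 230 232 203 154 239 236 234 239 239 215 222 230 230]
 [229 230 232 232 203 144 179 244 218 187 221 230 230 229]
 [228 230 231 231 232 232 233 220 231 230 230 230 230 230]
 [228 230 231 230 231 229 229 229 230 230 230 230 230 231]]
[ 0.54086083 -0.04720244] 1px: [-0.00018712  0.00075527]
```

View pics/tip5.png

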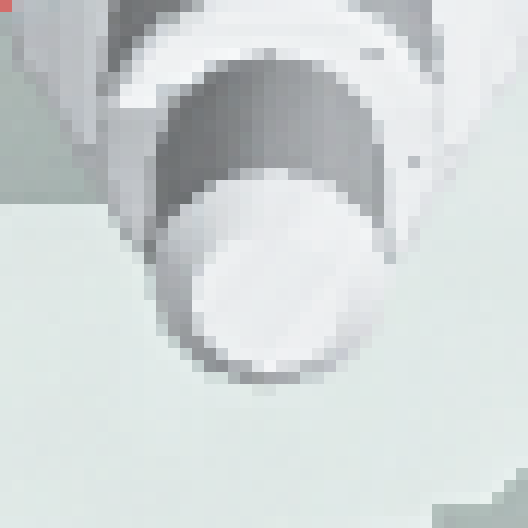

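```bash
python3 -c "
from h import *
plan(.5428,-.047,.04,103.6)"
```

```text
pos [ 0.4879 -0.059   0.1789] shift [-1.41 -0.04  3.47] turn [ 0.02 -0.01  0.05] t 13.5
```

>>> {"fn": "move_arm", "kwargs": {
  "increments": [
    [-0.7,-0.02,0,0,0,0,1],
    [-0.71,-0.02,0,0,0,0,1],
    [0,0,0,0,0,0,1],
    [0,0,0.9,0,0,0,1],
    [0,0,0.9,0,0,0,1]
  ]
}}

```text
t: 14.0
position: [0.5441, -0.0469, 0.1076]
eef_rot: [0.001, -0.122, 0.993, -0.0]
wrist_force: [-0.1, 0.7, -3.6]
gripper_width: 0.0676
gripper_force: 35.4
```

>>> {"fn": "move_arm", "kwargs": {
  "increments": [
    [0,0,0.9,0,0,0,1],
    [0,0,0.7,0,0,0,1],
    [0,0,0,0,0,0,1],
    [0,0,0,0,0,0,1]
  ]
}}

```text
t: 14.4
position: [0.5434, -0.0474, 0.0437]
eef_rot: [-0.0, -0.121, 0.993, 0.0]
wrist_force: [-0.1, -0.3, -1.6]
gripper_width: 0.0676
gripper_force: 35.6
```

```bash
python3 -c "
from h import *
plan(.5428,-.047,.01,103.6);print(bot.observe()['wrist_force'])"
```

```text
pos [ 0.5434 -0.0474  0.0437] shift [0.01 0.01 0.84] turn [ 0.01 -0.01  0.06] t 14.4
[-0.14295014 -0.25261496 -1.58267459]
```

>>> {"fn": "move_arm", "kwargs": {
  "increments": [
    [0,0,0.2,0,0,0,1],
    [0,0,0.2,0,0,0,1],
    [0,0,0.15,0,0,0,1],
    [0,0,0.1,0,0,0,1],
    [0,0,0,0,0,0,1]
  ]
}}

```text
t: 14.9
position: [0.5434, -0.0483, 0.0168]
eef_rot: [-0.001, -0.121, 0.993, 0.0]
wrist_force: [-1.3, -0.2, -2.4]
gripper_width: 0.0675
gripper_force: 35.6
```

>>> {"fn": "move_arm", "kwargs": {
  "increments": [
    [0,0,0.1,0,0,0,1],
    [0,0,0.1,0,0,0,1],
    [0,0,0,0,0,0,1]
  ]
}}

```text
t: 15.2
position: [0.5436, -0.0483, 0.0088]
eef_rot: [-0.0, -0.121, 0.993, 0.0]
wrist_force: [0.3, -0.0, -2.5]
gripper_width: 0.0676
gripper_force: 35.5
```

>>> {"fn": "move_arm", "kwargs": {
  "increments": [
    [0,0,0.05,0,0,0,0.3],
    [0,0,0,0,0,0,0],
    [0,0,0,0,0,0,0],
    [0,0,-0.3,0,0,0,0],
    [0,0,-1,0,0,0,0]
  ]
}}

```text
t: 15.7
position: [0.5412, -0.0478, 0.0576]
eef_rot: [-0.004, -0.121, 0.993, 0.001]
wrist_force: [0.1, -0.8, -0.4]
gripper_width: 0.0858
gripper_force: 0.0
```

>>> {"fn": "move_arm", "kwargs": {
  "increments": [
    [0,0,-1,0,0,0,0],
    [0,0,-1,0,0,0,0],
    [0.5,0,-1,0,0,0,0],
    [0.5,0,0,0,0,0,0],
    [0.4,0,0,0,0,0,0]
  ]
}}

```text
t: 16.2
position: [0.4893, -0.0621, 0.1818]
eef_rot: [0.002, -0.121, 0.993, -0.001]
wrist_force: [-0.7, -0.5, -0.6]
gripper_width: 0.0855
gripper_force: 0.0
```

Run:
```python
from h import *
plan(.435,.35,.05,13.6)
p=vision.camera_params("wrist"); im=vision.read_camera("wrist"); cv2.imwrite("pics/w6.png",im[:,:,::-1])
print(heldring(im,p,"red",.022,.034), heldring(im,p,"red",.030,.034))
t=vision.read_camera("top"); pt=vision.camera_params("top")
for c in("red","yellow","green"): 
  for o in ringfix(t,pt,c,amin=60): print(*o)
```

```text
pos [ 0.4893 -0.0621  0.1818] shift [-1.14 10.33  3.28] turn [-5.000e-02  1.000e-02 -1.495e+01] t 16.2
(array([ 0.54030397, -0.04865723]), np.float64(0.0017666879049433593), 181) (array([ 0.5352601 , -0.04993244]), np.float64(0.002459499574003675), 181)
yellow outer px [203. 226.] xy (0.4338, 0.3499) r 0.0353 holes area 52.5
yellow outer px [415. 159.] xy (0.695, -0.4194) r 0.0824
yellow outer px [496. 143.] xy (0.7443, -0.7375) r 0.1335 holes area 182.0
yellow outer px [195. 115.] xy (0.8703, 0.4295) r 0.0771
green outer px [303. 362.] xy (-0.0194, 0.0017) r 0.086 holes area 5.5
green outer px [483. 273.] xy (0.2798, -0.6567) r 0.1491 holes area 1978.5
green outer px [195. 191.] xy (0.5608, 0.3865) r 0.033 holes area 19.5
```

View pics/w6.png

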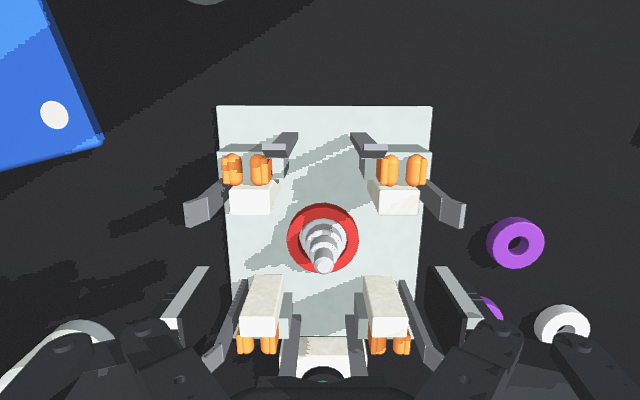

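Red looks home: its top at (323,240) is flush with the foot of the 34 mm step. Next is yellow.

```bash
python3 -c "
from h import *
plan(.4305,.3505,.12,103.6)"
```

```text
pos [ 0.487  -0.0617  0.1796] shift [-1.09 10.34  1.5 ] turn [ 0.01 -0.01  0.04] t 16.3
```

>>> {"fn": "move_arm", "kwargs": {
  "increments": [
    [-0.11,1,0,0,0,0,0],
    [-0.11,1,0,0,0,0,0],
    [-0.11,1,0,0,0,0,0],
    [-0.11,1,0,0,0,0,0],
    [-0.11,1,0,0,0,0,0]
  ]
}}

```text
t: 16.8
position: [0.4627, 0.1394, 0.1785]
eef_rot: [-0.001, -0.121, 0.993, 0.0]
wrist_force: [1.1, -0.1, -0.1]
gripper_width: 0.0855
gripper_force: 0.0
```

>>> {"fn": "move_arm", "kwargs": {
  "increments": [
    [-0.11,1,0,0,0,0,0],
    [-0.11,1,0,0,0,0,0],
    [-0.11,1,0,0,0,0,0],
    [-0.11,1,0,0,0,0,0],
    [-0.11,1,0,0,0,0,0]
  ]
}}

```text
t: 17.3
position: [0.4359, 0.3391, 0.1783]
eef_rot: [-0.001, -0.121, 0.993, -0.0]
wrist_force: [1.0, 0.2, 0.4]
gripper_width: 0.0856
gripper_force: 0.0
```

>>> {"fn": "move_arm", "kwargs": {
  "increments": [
    [0,0.34,0,0,0,1,0],
    [0,0,0,0,0,1,0],
    [0,0,0,0,0,1,0],
    [0,0,0,0,0,1,0],
    [0,0,0,0,0,1,0]
  ]
}}

```text
t: 17.8
position: [0.4329, 0.3508, 0.1781]
eef_rot: [-0.001, 0.142, 0.99, -0.0]
wrist_force: [-0.4, -1.3, 0.2]
gripper_width: 0.0853
gripper_force: 0.0
```

>>> {"fn": "move_arm", "kwargs": {
  "increments": [
    [0,0,0,0,0,1,0],
    [0,0,0,0,0,1,0],
    [0,0,0,0,0,1,0],
    [0,0,0,0,0,1,0],
    [0,0,0,0,0,1,0]
  ]
}}

```text
t: 18.3
position: [0.433, 0.3507, 0.1782]
eef_rot: [-0.001, 0.394, 0.919, -0.001]
wrist_force: [-0.2, 0.2, -0.4]
gripper_width: 0.0853
gripper_force: 0.0
```

>>> {"fn": "move_arm", "kwargs": {
  "increments": [
    [0,0,0,0,0,1,0],
    [0,0,0,0,0,1,0],
    [0,0,0,0,0,1,0],
    [0,0,0,0,0,1,0],
    [0,0,0,0,0,1,0]
  ]
}}

```text
t: 18.8
position: [0.433, 0.3507, 0.1782]
eef_rot: [-0.001, 0.618, 0.786, -0.001]
wrist_force: [0.1, -0.4, 0.4]
gripper_width: 0.0855
gripper_force: 0.0
```

```bash
python3 -c "
from h import *
p=vision.camera_params('wrist'); im=vision.read_camera('wrist')
cv2.imwrite('pics/w7.png',im[:,:,::-1])
try: print(heldring(im,p,'yellow',.016,.031))
except Exception as e: print(e)
for o in ringfix(im,p,'yellow'): print(*o)
plan(.4305,.3505,-.003,13.6)"
```

```text
(array([0.31909322, 0.26829139]), np.float64(0.0008869299193740576), 93)
yellow outer px [185. 240.] xy (0.3205, 0.2643) r 0.0287 holes area 488.0
yellow outer px [331. 176.] xy (0.4341, 0.3529) r 0.0316
yellow outer px [192.   5.] xy (0.301, 0.467) r 0.0181
pos [0.433  0.3506 0.1782] shift [ 0.01 -0.05  4.53] turn [-0.02  0.   -0.02] t 18.85
```

>>> {"fn": "move_arm", "kwargs": {
  "increments": [
    [0.03,0,1,0,0,0,0],
    [0,0,1,0,0,0,0],
    [0,0,1,0,0,0,0],
    [0,0,0.7,0,0,0,0],
    [0,0,0,0,0,0,0]
  ]
}}

```text
t: 19.35
position: [0.4296, 0.3497, 0.0268]
eef_rot: [-0.002, 0.616, 0.788, -0.005]
wrist_force: [-0.4, 0.4, -0.7]
gripper_width: 0.0853
gripper_force: 0.0
```

```bash
python3 -c "
from h import *
p=vision.camera_params('wrist'); im=vision.read_camera('wrist')
cv2.imwrite('pics/w7.png',im[:,:,::-1])
for o in ringfix(im,p,'yellow'): print(*o)
plan(.4335,.352,-.003,13.6)"
```

```text
yellow outer px [345. 244.] xy (0.4342, 0.3545) r 0.0323
pos [0.4314 0.3508 0.0292] shift [0.02 0.06 0.8 ] turn [-0.05  0.01  0.06] t 19.4
```

>>> {"fn": "move_arm", "kwargs": {
  "increments": [
    [0.03,0.08,0.4,0,0,0,0],
    [0,0,0.4,0,0,0,0],
    [0,0,0,0,0,0,1],
    [0,0,0,0,0,0,1],
    [0,0,0,0,0,0,1]
  ]
}}

```text
t: 19.9
position: [0.4361, 0.3539, 0.0011]
eef_rot: [0.0, 0.616, 0.787, 0.001]
wrist_force: [-1.7, -0.5, 2.8]
gripper_width: 0.061
gripper_force: 32.7
```

>>> {"fn": "move_arm", "kwargs": {
  "increments": [
    [0,0,0,0,0,0,1],
    [0,0,0,0,0,0,0],
    [0,0,0,0,0,0,0],
    [0,0,0,0,0,0,0],
    [0,0,0,0,0,-1,0]
  ]
}}

```text
t: 20.4
position: [0.4357, 0.3535, -0.0007]
eef_rot: [0.0, 0.573, 0.819, 0.0]
wrist_force: [-1.2, -0.6, -0.4]
gripper_width: 0.0853
gripper_force: 0.0
```

>>> {"fn": "move_arm", "kwargs": {
  "increments": [
    [0,0,0,0,0,-1,0],
    [0,0,0,0,0,-1,0],
    [0,0,0,0,0,-1,0],
    [0,0,0,0,0,-1,0],
    [0,0,0,0,0,-1,0]
  ]
}}

```text
t: 20.9
position: [0.4357, 0.3534, -0.0007]
eef_rot: [0.0, 0.341, 0.94, 0.0]
wrist_force: [-0.1, -0.3, 0.3]
gripper_width: 0.085
gripper_force: 0.0
```

>>> {"fn": "move_arm", "kwargs": {
  "increments": [
    [0,0,0,0,0,-1,0],
    [0,0,0,0,0,-1,0],
    [0,0,0,0,0,-1,0],
    [0,0,0,0,0,-1,0],
    [0,0,0,0,0,-1,0]
  ]
}}

```text
t: 21.4
position: [0.4356, 0.3534, -0.0007]
eef_rot: [0.0, 0.086, 0.996, 0.0]
wrist_force: [0.4, 0.4, 0.3]
gripper_width: 0.0855
gripper_force: 0.0
```

>>> {"fn": "move_arm", "kwargs": {
  "increments": [
    [0,0,0,0,0,-1,0],
    [0,0,0,0,0,-1,0],
    [0,0,0,0,0,-1,0],
    [0,0,0,0,0,-1,0],
    [0,0,0,0,0,0,0]
  ]
}}

```text
t: 21.9
position: [0.4356, 0.3534, -0.0007]
eef_rot: [0.0, -0.121, 0.993, -0.0]
wrist_force: [0.4, -0.1, 0.2]
gripper_width: 0.0852
gripper_force: 0.0
```

>>> {"fn": "move_arm", "kwargs": {
  "increments": [
    [0,0,0,0,0,0,1],
    [0,0,0,0,0,0,1],
    [0,0,0,0,0,0,1],
    [0,0,0,0,0,0,1],
    [0,0,0,0,0,0,1]
  ]
}}

```text
t: 22.4
position: [0.4357, 0.3533, -0.0004]
eef_rot: [0.0, -0.121, 0.993, 0.0]
wrist_force: [0.3, -0.9, 2.8]
gripper_width: 0.06
gripper_force: 33.3
```

```bash
python3 -c "
from h import *
plan(.4878,-.0593,.18,103.6)"
```

```text
pos [ 4.357e-01  3.533e-01 -4.000e-04] shift [  1.2  -10.33  -4.51] turn [-0.    0.    0.04] t 22.4
```

>>> {"fn": "move_arm", "kwargs": {
  "increments": [
    [0,0,-0.5,0,0,0,1],
    [0,0,-1,0,0,0,1],
    [0,0,-1,0,0,0,1],
    [0,0,-1,0,0,0,1],
    [0,0,-1,0,0,0,1]
  ]
}}

```text
t: 22.9
position: [0.4349, 0.3532, 0.1803]
eef_rot: [-0.001, -0.121, 0.993, -0.0]
wrist_force: [1.2, 1.0, -1.9]
gripper_width: 0.0591
gripper_force: 33.8
```

>>> {"fn": "move_arm", "kwargs": {
  "increments": [
    [0,-1,0,0,0,0,1],
    [0,-1,0,0,0,0,1],
    [0,-1,0,0,0,0,1],
    [0,-1,0,0,0,0,1],
    [0,-1,0,0,0,0,1]
  ]
}}

```text
t: 23.4
position: [0.4831, 0.1579, 0.1788]
eef_rot: [-0.0, -0.121, 0.993, 0.0]
wrist_force: [0.9, -0.5, -2.0]
gripper_width: 0.0597
gripper_force: 33.7
```

>>> {"fn": "move_arm", "kwargs": {
  "increments": [
    [0,-1,0,0,0,0,1],
    [0,-1,0,0,0,0,1],
    [0,-1,0,0,0,0,1],
    [0,-1,0,0,0,0,1],
    [0,-1,0,0,0,0,1]
  ]
}}

```text
t: 23.9
position: [0.5312, -0.0363, 0.1787]
eef_rot: [-0.0, -0.121, 0.993, 0.0]
wrist_force: [0.1, 0.8, -1.9]
gripper_width: 0.0597
gripper_force: 33.8
```

>>> {"fn": "move_arm", "kwargs": {
  "increments": [
    [-0.22,-0.38,0,0,0,0,1],
    [0,0,0,0,0,0,1],
    [0,0,0,0,0,0,1]
  ]
}}

```text
t: 24.2
position: [0.5431, -0.0467, 0.1787]
eef_rot: [-0.001, -0.121, 0.993, 0.001]
wrist_force: [-0.4, -0.4, -2.8]
gripper_width: 0.0595
gripper_force: 33.8
```

```bash
python3 -c "
from h import *
plan(.5435,-.048,.055,103.6)
t=vision.read_camera('top'); pt=vision.camera_params('top')
for c in('yellow','green','orange'): 
  for o in ringfix(t,pt,c,amin=60)[:9]: print(*o)"
```

```text
pos [ 0.5431 -0.0467  0.1787] shift [-0.01 -0.04  3.09] turn [ 0.02 -0.01  0.04] t 24.2
yellow outer px [315. 194.] xy (0.5627, -0.0497) r 0.0291
yellow outer px [415. 159.] xy (0.6968, -0.4195) r 0.0808
yellow outer px [496. 144.] xy (0.7443, -0.7375) r 0.1335 holes area 176.5
yellow outer px [195. 115.] xy (0.8692, 0.4283) r 0.0772
green outer px [300. 348.] xy (0.0245, -0.0159) r 0.1335 holes area 5.5
green outer px [482. 273.] xy (0.2797, -0.6569) r 0.1489 holes area 1978.0
green outer px [195. 191.] xy (0.5608, 0.3867) r 0.0329 holes area 22.5
orange outer px [220. 254.] xy (0.3339, 0.2855) r 0.0259 holes area 21.0
orange outer px [165. 251.] xy (0.3454, 0.4797) r 0.035
```

>>> {"fn": "move_arm", "kwargs": {
  "increments": [
    [0,-0.04,1,0,0,0,1],
    [0,0,1,0,0,0,1],
    [0,0,0.8,0,0,0,1],
    [0,0,0.2,0,0,0,1],
    [0,0,0,0,0,0,1]
  ]
}}

```text
t: 24.75
position: [0.5429, -0.0477, 0.0586]
eef_rot: [-0.001, -0.122, 0.993, 0.001]
wrist_force: [0.9, 0.6, -1.6]
gripper_width: 0.0596
gripper_force: 33.7
```

>>> {"fn": "move_arm", "kwargs": {
  "increments": [
    [0,0,0.2,0,0,0,1],
    [0,0,0.2,0,0,0,1],
    [0,0,0,0,0,0,1],
    [0,0,0,0,0,0,1]
  ]
}}

```text
t: 25.15
position: [0.5443, -0.0492, 0.0438]
eef_rot: [0.0, -0.121, 0.993, -0.0]
wrist_force: [0.7, 0.7, -1.8]
gripper_width: 0.0597
gripper_force: 33.7
```

>>> {"fn": "move_arm", "kwargs": {
  "increments": [
    [0,0,0.15,0,0,0,1],
    [0,0,0.15,0,0,0,1],
    [0,0,0,0,0,0,1]
  ]
}}

```text
t: 25.45
position: [0.5453, -0.0491, 0.0324]
eef_rot: [0.001, -0.121, 0.993, -0.0]
wrist_force: [-0.3, 0.2, -2.4]
gripper_width: 0.0596
gripper_force: 35.4
```

>>> {"fn": "move_arm", "kwargs": {
  "increments": [
    [0.02,0.02,0.1,0,0,0,1],
    [0,0,0,0,0,0,1]
  ]
}}

```text
t: 25.65
position: [0.5425, -0.0484, 0.0266]
eef_rot: [-0.0, -0.121, 0.993, 0.0]
wrist_force: [-0.6, -0.7, -1.9]
gripper_width: 0.0594
gripper_force: 35.5
```

>>> {"fn": "move_arm", "kwargs": {
  "increments": [
    [0,0,0,0,0,0,0.4],
    [0,0,0,0,0,0,0.2],
    [0,0,0,0,0,0,0],
    [0,0,-0.3,0,0,0,0],
    [0,0,-1,0,0,0,0]
  ]
}}

```text
t: 26.15
position: [0.5402, -0.048, 0.0774]
eef_rot: [-0.004, -0.121, 0.993, 0.001]
wrist_force: [0.3, 0.1, -0.1]
gripper_width: 0.0852
gripper_force: 0.0
```

>>> {"fn": "move_arm", "kwargs": {
  "increments": [
    [0,0,-1,0,0,0,0],
    [0,0,-1,0,0,0,0],
    [0.5,0,-0.5,0,0,0,0],
    [0.5,0,0,0,0,0,0],
    [0.4,0,0,0,0,0,0]
  ]
}}

```text
t: 26.65
position: [0.4881, -0.0622, 0.1812]
eef_rot: [0.001, -0.121, 0.993, -0.001]
wrist_force: [0.4, -0.4, 0.8]
gripper_width: 0.0851
gripper_force: 0.0
```

Run:
```python
from h import *
p=vision.camera_params("wrist"); im=vision.read_camera("wrist"); cv2.imwrite("pics/w8.png",im[:,:,::-1])
for o in ringfix(im,p,"yellow",z0=.022): print(*o)
for c,z in(("yellow",.038),("yellow",.044)): print(c,z,heldring(im,p,c,z,.031))
plan(.558,.3865,.18,103.6)
```

```text
yellow outer px [300. 257.] xy (0.5534, -0.0623) r 0.0133
yellow outer px [323. 224.] xy (0.5317, -0.0508) r 0.0291
yellow 0.038 (array([ 0.5487785 , -0.05047915]), np.float64(0.003641404599018549), 114)
yellow 0.044 (array([ 0.5466655 , -0.05072394]), np.float64(0.0035995275915744716), 114)
pos [ 0.4848 -0.0622  0.1802] shift [-4.47 10.45 -0.  ] turn [ 0.   -0.02  0.04] t 26.7
```

Run:
```python
import cv2
a=cv2.imread("pics/w8.png")[180:320,225:425]
cv2.imwrite("pics/w8c.png",cv2.resize(a,None,fx=4,fy=4,interpolation=cv2.INTER_NEAREST))
```

```text
(no output)
```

View pics/w8c.png

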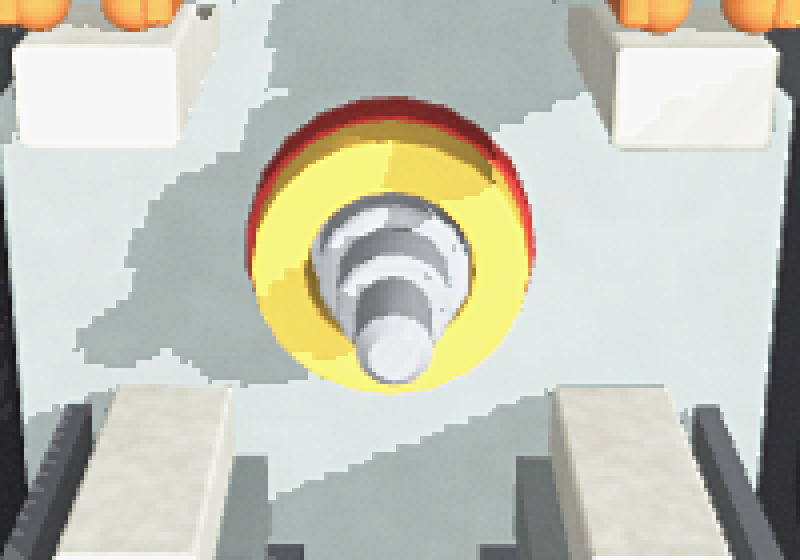

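Yellow is home: in the crop it sits concentric around the spindle and flat on red. Next is green.

>>> {"fn": "move_arm", "kwargs": {
  "increments": [
    [-0.43,1,0,0,0,0,0],
    [-0.43,1,0,0,0,0,0],
    [-0.43,1,0,0,0,0,0],
    [-0.43,1,0,0,0,0,0],
    [-0.43,1,0,0,0,0,0]
  ]
}}

```text
t: 27.2
position: [0.5243, 0.1546, 0.1791]
eef_rot: [-0.0, -0.121, 0.993, 0.0]
wrist_force: [1.3, 0.0, -0.3]
gripper_width: 0.0855
gripper_force: 0.0
```

>>> {"fn": "move_arm", "kwargs": {
  "increments": [
    [-0.43,1,0,0,0,0,0],
    [-0.43,1,0,0,0,0,0],
    [-0.43,1,0,0,0,0,0],
    [-0.43,1,0,0,0,0,0],
    [-0.43,1,0,0,0,0,0]
  ]
}}

```text
t: 27.7
position: [0.5597, 0.3695, 0.1788]
eef_rot: [-0.0, -0.121, 0.993, -0.0]
wrist_force: [0.1, -0.5, 0.1]
gripper_width: 0.0852
gripper_force: 0.0
```

>>> {"fn": "move_arm", "kwargs": {
  "increments": [
    [-0.2,0.45,0,0,0,1,0],
    [0,0,0,0,0,1,0],
    [0,0,0,0,0,1,0],
    [0,0,0,0,0,1,0],
    [0,0,0,0,0,1,0]
  ]
}}

```text
t: 28.2
position: [0.563, 0.3872, 0.1785]
eef_rot: [-0.001, 0.142, 0.99, -0.0]
wrist_force: [0.1, 0.4, 0.4]
gripper_width: 0.0852
gripper_force: 0.0
```

>>> {"fn": "move_arm", "kwargs": {
  "increments": [
    [0,0,0,0,0,1,0],
    [0,0,0,0,0,1,0],
    [0,0,0,0,0,1,0],
    [0,0,0,0,0,1,0],
    [0,0,0,0,0,1,0]
  ]
}}

```text
t: 28.7
position: [0.563, 0.387, 0.1786]
eef_rot: [-0.001, 0.394, 0.919, -0.0]
wrist_force: [-0.2, -0.0, -0.7]
gripper_width: 0.0851
gripper_force: 0.0
```

>>> {"fn": "move_arm", "kwargs": {
  "increments": [
    [0,0,1,0,0,1,0],
    [0,0,1,0,0,1,0],
    [0,0,1,0,0,1,0],
    [0,0,0,0,0,1,0],
    [0,0,0,0,0,1,0]
  ]
}}

```text
t: 29.2
position: [0.5618, 0.3863, 0.0563]
eef_rot: [-0.001, 0.618, 0.786, -0.002]
wrist_force: [0.5, 0.3, 0.8]
gripper_width: 0.0855
gripper_force: 0.0
```

```bash
python3 -c "
from h import *
p=vision.camera_params('wrist'); im=vision.read_camera('wrist')
cv2.imwrite('pics/w9.png',im[:,:,::-1])
for c in('green','alu'):
  for o in ringfix(im,p,c): print(*o)
plan(.559,.387,-.002,13.6);print(bot.observe()['qpos'].round(2))"
```

```text
alu outer px [325. 390.] xy (0.5897, 0.2743) r 0.0561 holes area 6.0
alu outer px [596. 368.] xy (0.7531, 0.3405) r 0.0412 holes area 17.5
alu outer px [488. 352.] xy (0.6884, 0.3458) r 0.0717 holes area 52.5
alu outer px [155. 352.] xy (0.4651, 0.2911) r 0.0724 holes area 51.5
alu outer px [ 19. 322.] xy (0.3837, 0.2915) r 0.0701 holes area 47.5
alu outer px [322. 227.] xy (0.56, 0.3904) r 0.0293 holes area 1506.5
pos [0.5625 0.3867 0.0574] shift [ 0.03 -0.08  1.49] turn [-0.03  0.01 -0.02] t 29.25
[0.5  0.56 1.49 0.   1.09 0.27]
```

```bash
python3 -c "
from h import *
im=cv2.imread('pics/w9.png'); print(im[215:262:4,280:366:7][:,:,::-1].tolist()[5])
cv2.imwrite('pics/w9c.png',im)"
```

```text
[[247, 247, 247], [247, 247, 247], [247, 247, 247], [159, 232, 202], [109, 110, 115], [109, 110, 115], [132, 133, 140], [131, 131, 139], [131, 132, 140], [234, 248, 248], [247, 247, 247], [247, 247, 247], [247, 247, 247]]
```

View pics/w9c.png

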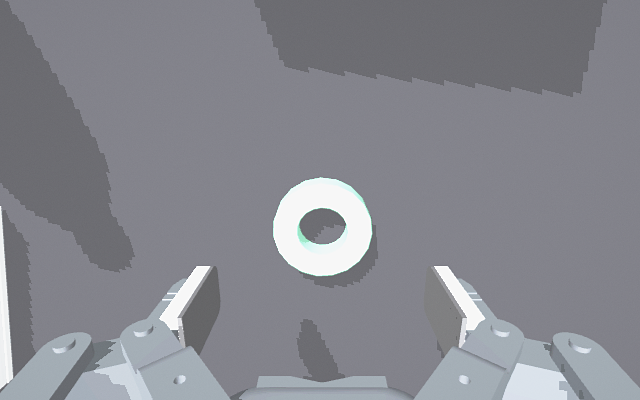

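The picture is over-exposed, but the ring at (322,227) shows a green tint and matches green's size and place. I take it.

>>> {"fn": "move_arm", "kwargs": {
  "increments": [
    [0.07,-0.04,0.8,0,0,0,0],
    [0,0,0.7,0,0,0,0],
    [0,0,0,0,0,0,0],
    [0,0,0,0,0,0,1],
    [0,0,0,0,0,0,1]
  ]
}}

```text
t: 29.75
position: [0.5622, 0.39, 0.001]
eef_rot: [0.001, 0.616, 0.787, 0.001]
wrist_force: [-0.2, -0.7, 1.8]
gripper_width: 0.0592
gripper_force: 2.2
```

>>> {"fn": "move_arm", "kwargs": {
  "increments": [
    [0,0,0,0,0,0,1],
    [0,0,0,0,0,0,1],
    [0,0,0,0,0,0,0],
    [0,0,0,0,0,0,0],
    [0,0,0,0,0,0,0]
  ]
}}

```text
t: 30.25
position: [0.5609, 0.3893, -0.0007]
eef_rot: [-0.0, 0.617, 0.787, -0.0]
wrist_force: [0.3, 0.8, -0.7]
gripper_width: 0.0853
gripper_force: 0.0
```

>>> {"fn": "move_arm", "kwargs": {
  "increments": [
    [0,0,0,0,0,-1,0],
    [0,0,0,0,0,-1,0],
    [0,0,0,0,0,-1,0],
    [0,0,0,0,0,-1,0],
    [0,0,0,0,0,-1,0]
  ]
}}

```text
t: 30.75
position: [0.5608, 0.3892, -0.0009]
eef_rot: [-0.0, 0.39, 0.921, -0.0]
wrist_force: [0.4, 0.6, 0.1]
gripper_width: 0.0855
gripper_force: 0.0
```

>>> {"fn": "move_arm", "kwargs": {
  "increments": [
    [0,0,0,0,0,-1,0],
    [0,0,0,0,0,-1,0],
    [0,0,0,0,0,-1,0],
    [0,0,0,0,0,-1,0],
    [0,0,0,0,0,-1,0]
  ]
}}

```text
t: 31.25
position: [0.5608, 0.3892, -0.0009]
eef_rot: [-0.0, 0.138, 0.99, -0.0]
wrist_force: [0.1, 0.7, 0.3]
gripper_width: 0.0856
gripper_force: 0.0
```

>>> {"fn": "move_arm", "kwargs": {
  "increments": [
    [0,0,0,0,0,-1,0],
    [0,0,0,0,0,-1,0],
    [0,0,0,0,0,-1,0],
    [0,0,0,0,0,-1,0],
    [0,0,0,0,0,-1,0]
  ]
}}

```text
t: 31.75
position: [0.5608, 0.3893, -0.0009]
eef_rot: [-0.0, -0.123, 0.992, -0.0]
wrist_force: [-0.0, 0.7, 0.5]
gripper_width: 0.0854
gripper_force: 0.0
```

>>> {"fn": "move_arm", "kwargs": {
  "increments": [
    [0,0,0,0,0,0,1],
    [0,0,0,0,0,0,1],
    [0,0,0,0,0,0,1],
    [0,0,0,0,0,0,1],
    [0,0,0,0,0,0,1]
  ]
}}

```text
t: 32.25
position: [0.5611, 0.3893, -0.0005]
eef_rot: [0.0, -0.121, 0.993, 0.0]
wrist_force: [0.4, -0.2, 1.0]
gripper_width: 0.0535
gripper_force: 33.2
```

```bash
python3 -c "
from h import *
plan(.5435,-.048,.18,103.6)"
```

```text
pos [ 5.611e-01  3.893e-01 -5.000e-04] shift [  3.04 -10.51  -4.51] turn [0.   0.   0.04] t 32.25
```

>>> {"fn": "move_arm", "kwargs": {
  "increments": [
    [0,0,-0.5,0,0,0,1],
    [0,0,-1,0,0,0,1],
    [0,0,-1,0,0,0,1],
    [0,0,-1,0,0,0,1],
    [0,0,-1,0,0,0,1]
  ]
}}

```text
t: 32.75
position: [0.5604, 0.389, 0.1803]
eef_rot: [-0.001, -0.121, 0.993, -0.0]
wrist_force: [0.5, -0.2, -2.4]
gripper_width: 0.0534
gripper_force: 32.9
```

>>> {"fn": "move_arm", "kwargs": {
  "increments": [
    [0.3,-1,0,0,0,0,1],
    [0.3,-1,0,0,0,0,1],
    [0.3,-1,0,0,0,0,1],
    [0.3,-1,0,0,0,0,1],
    [0.3,-1,0,0,0,0,1]
  ]
}}

```text
t: 33.25
position: [0.5499, 0.1792, 0.1789]
eef_rot: [-0.0, -0.121, 0.993, -0.0]
wrist_force: [0.7, 0.3, -1.5]
gripper_width: 0.0539
gripper_force: 32.9
```

>>> {"fn": "move_arm", "kwargs": {
  "increments": [
    [0.3,-1,0,0,0,0,1],
    [0.3,-1,0,0,0,0,1],
    [0.3,-1,0,0,0,0,1],
    [0.3,-1,0,0,0,0,1],
    [0.3,-1,0,0,0,0,1]
  ]
}}

```text
t: 33.75
position: [0.5396, -0.0293, 0.179]
eef_rot: [-0.0, -0.121, 0.993, 0.0]
wrist_force: [1.6, -0.8, -1.4]
gripper_width: 0.0534
gripper_force: 32.9
```

>>> {"fn": "move_arm", "kwargs": {
  "increments": [
    [0.04,-0.51,0,0,0,0,1],
    [0,0,0,0,0,0,1],
    [0,0,0,0,0,0,1]
  ]
}}

```text
t: 34.05
position: [0.5433, -0.0478, 0.1789]
eef_rot: [-0.0, -0.12, 0.993, 0.001]
wrist_force: [-1.1, 1.2, -2.6]
gripper_width: 0.0536
gripper_force: 32.9
```

```bash
python3 -c "
from h import *
plan(.5435,-.0483,.08,103.6)"
```

```text
pos [ 0.5433 -0.0478  0.1789] shift [-0.   -0.02  2.47] turn [ 0.01 -0.01  0.03] t 34.05
```

>>> {"fn": "move_arm", "kwargs": {
  "increments": [
    [0,-0.01,1,0,0,0,1],
    [0,0,1,0,0,0,1],
    [0,0,0.5,0,0,0,1],
    [0,0,0,0,0,0,1],
    [0,0,0.2,0,0,0,1]
  ]
}}

```text
t: 34.55
position: [0.5451, -0.0474, 0.0723]
eef_rot: [0.001, -0.121, 0.993, -0.0]
wrist_force: [0.4, 0.5, -1.1]
gripper_width: 0.0536
gripper_force: 32.9
```

>>> {"fn": "move_arm", "kwargs": {
  "increments": [
    [0,0,0.2,0,0,0,1],
    [0,0,0,0,0,0,1],
    [0,0,0.2,0,0,0,1],
    [0,0,0.15,0,0,0,1],
    [0,0,0,0,0,0,1]
  ]
}}

```text
t: 35.05
position: [0.5456, -0.0483, 0.0508]
eef_rot: [0.002, -0.12, 0.993, -0.0]
wrist_force: [-0.1, 1.2, 6.0]
gripper_width: 0.0538
gripper_force: 34.8
```

>>> {"fn": "move_arm", "kwargs": {
  "increments": [
    [0,0,0.1,0,0,0,1],
    [0,0,0,0,0,0,1],
    [0,0,0,0,0,0,1]
  ]
}}

```text
t: 35.35
position: [0.5438, -0.0484, 0.0452]
eef_rot: [0.0, -0.121, 0.993, -0.0]
wrist_force: [0.3, 0.8, -2.0]
gripper_width: 0.054
gripper_force: 34.5
```

>>> {"fn": "move_arm", "kwargs": {
  "increments": [
    [0,0,0.08,0,0,0,1],
    [0,0,0,0,0,0,0.5],
    [0,0,0,0,0,0,0.3],
    [0,0,0,0,0,0,0],
    [0,0,-0.3,0,0,0,0]
  ]
}}

```text
t: 35.85
position: [0.5428, -0.0482, 0.0534]
eef_rot: [-0.001, -0.121, 0.993, 0.001]
wrist_force: [-0.7, -0.8, 0.9]
gripper_width: 0.0848
gripper_force: 0.0
```

>>> {"fn": "move_arm", "kwargs": {
  "increments": [
    [0,0,-1,0,0,0,0],
    [0,0,-1,0,0,0,0],
    [0.5,0,-0.8,0,0,0,0],
    [0.5,0,0,0,0,0,0],
    [0.4,0,0,0,0,0,0]
  ]
}}

```text
t: 36.35
position: [0.4893, -0.0621, 0.1683]
eef_rot: [0.002, -0.121, 0.993, -0.001]
wrist_force: [-0.0, -0.4, -0.3]
gripper_width: 0.0857
gripper_force: 0.0
```

Run:
```python
from h import *
p=vision.camera_params("wrist"); im=vision.read_camera("wrist"); cv2.imwrite("pics/w10.png",im[:,:,::-1])
for o in ringfix(im,p,"green",z0=.038): print(*o)
for o in ringfix(im,p,"alu"):
    if .018<o[6]<.04: print(*o)
t=vision.read_camera("top"); pt=vision.camera_params("top")
for c in ("alu","green"):
  for o in ringfix(t,pt,c,amin=60):
    if o[6]<.045: print("top",*o)
plan(.586,.22,.18,103.6)
```

```text
green outer px [322. 260.] xy (0.5402, -0.0487) r 0.0296 holes area 946.5
alu outer px [323. 362.] xy (0.672, -0.0157) r 0.0328
alu outer px [572. 328.] xy (0.5727, 0.2185) r 0.0283 holes area 2.0
alu outer px [460. 297.] xy (0.5672, 0.089) r 0.0398 holes area 30.0
alu outer px [321. 264.] xy (0.5638, -0.0418) r 0.0184
alu outer px [188. 219.] xy (0.548, -0.17) r 0.0187 holes area 11.0
top alu outer px [628. 392.] xy (-0.1175, -1.1415) r 0.0429 holes area 2.0
top alu outer px [355. 254.] xy (0.3422, -0.1955) r 0.029
top alu outer px [401. 222.] xy (0.4606, -0.3652) r 0.0407
top alu outer px [241. 185.] xy (0.5851, 0.2207) r 0.0265 holes area 17.5
pos [ 0.487  -0.0617  0.1665] shift [-4.08  6.25 -0.34] turn [ 0.01 -0.01  0.04] t 36.45
```

Green reads about (0.542, -0.048) at its home height, and the force profile shows it dropped past the chamfer. Next is the aluminium ring, where the top camera reads (0.585, 0.2207).

>>> {"fn": "move_arm", "kwargs": {
  "increments": [
    [-0.65,1,0,0,0,0,0],
    [-0.65,1,0,0,0,0,0],
    [-0.65,1,0,0,0,0,0],
    [-0.65,1,0,0,0,0,0],
    [-0.65,1,0,0,0,0,0]
  ]
}}

```text
t: 36.95
position: [0.5685, 0.1658, 0.1653]
eef_rot: [-0.0, -0.121, 0.993, 0.0]
wrist_force: [1.3, -1.2, 0.0]
gripper_width: 0.0853
gripper_force: 0.0
```

>>> {"fn": "move_arm", "kwargs": {
  "increments": [
    [-0.65,1,0,0,0,1,0],
    [0,0,0,0,0,1,0],
    [0,0,0,0,0,1,0],
    [0,0,0,0,0,1,0],
    [0,0,0,0,0,1,0]
  ]
}}

```text
t: 37.45
position: [0.5836, 0.2094, 0.1649]
eef_rot: [-0.001, 0.142, 0.99, -0.0]
wrist_force: [0.3, -0.1, 0.1]
gripper_width: 0.0851
gripper_force: 0.0
```

>>> {"fn": "move_arm", "kwargs": {
  "increments": [
    [0,0,0,0,0,1,0],
    [0,0,0,0,0,1,0],
    [0,0,0,0,0,1,0],
    [0,0,0,0,0,1,0],
    [0,0,0,0,0,1,0]
  ]
}}

```text
t: 37.95
position: [0.5836, 0.209, 0.165]
eef_rot: [-0.001, 0.394, 0.919, -0.0]
wrist_force: [0.7, -0.1, -0.1]
gripper_width: 0.0852
gripper_force: 0.0
```

>>> {"fn": "move_arm", "kwargs": {
  "increments": [
    [0,0,1,0,0,1,0],
    [0,0,1,0,0,1,0],
    [0,0,0.6,0,0,1,0],
    [0,0,0,0,0,1,0],
    [0,0,0,0,0,1,0]
  ]
}}

```text
t: 38.45
position: [0.5827, 0.2088, 0.0596]
eef_rot: [-0.001, 0.618, 0.786, -0.001]
wrist_force: [-0.2, -0.2, 0.4]
gripper_width: 0.0851
gripper_force: 0.0
```

```bash
python3 -c "
from h import *
p=vision.camera_params('wrist'); im=vision.read_camera('wrist')
cv2.imwrite('pics/w11.png',im[:,:,::-1])
print(np.median(im))
for o in ringfix(im,p,'alu'): print(*o)
plan(.585,.2205,-.002,13.6)"
```

```text
32.0
alu outer px [563. 253.] xy (0.7265, 0.2292) r 0.0755 holes area 108.0
alu outer px [333. 210.] xy (0.5845, 0.2237) r 0.0258 holes area 830.0
pos [0.5831 0.2089 0.0602] shift [0.27 0.12 1.56] turn [-0.02 -0.   -0.02] t 38.5
```

>>> {"fn": "move_arm", "kwargs": {
  "increments": [
    [0.33,0.12,0.8,0,0,0,0],
    [0,0,0.77,0,0,0,0],
    [0,0,0,0,0,0,0],
    [0,0,0,0,0,0,1],
    [0,0,0,0,0,0,1]
  ]
}}

```text
t: 39.0
position: [0.5862, 0.2229, 0.0006]
eef_rot: [0.001, 0.616, 0.787, 0.001]
wrist_force: [0.4, 1.1, 0.6]
gripper_width: 0.0592
gripper_force: 0.0
```

>>> {"fn": "move_arm", "kwargs": {
  "increments": [
    [0,0,0,0,0,0,1],
    [0,0,0,0,0,0,1],
    [0,0,0,0,0,0,0],
    [0,0,0,0,0,0,0],
    [0,0,0,0,0,0,0]
  ]
}}

```text
t: 39.5
position: [0.5848, 0.2225, -0.0005]
eef_rot: [-0.0, 0.617, 0.787, 0.0]
wrist_force: [-0.0, 0.4, -0.1]
gripper_width: 0.0854
gripper_force: 0.0
```

>>> {"fn": "move_arm", "kwargs": {
  "increments": [
    [0,0,0,0,0,-1,0],
    [0,0,0,0,0,-1,0],
    [0,0,0,0,0,-1,0],
    [0,0,0,0,0,-1,0],
    [0,0,0,0,0,-1,0]
  ]
}}

```text
t: 40.0
position: [0.5847, 0.2226, -0.0008]
eef_rot: [-0.0, 0.39, 0.921, -0.0]
wrist_force: [0.8, 0.2, -0.8]
gripper_width: 0.0856
gripper_force: 0.0
```

>>> {"fn": "move_arm", "kwargs": {
  "increments": [
    [0,0,0,0,0,-1,0],
    [0,0,0,0,0,-1,0],
    [0,0,0,0,0,-1,0],
    [0,0,0,0,0,-1,0],
    [0,0,0,0,0,-1,0]
  ]
}}

```text
t: 40.5
position: [0.5847, 0.2226, -0.0008]
eef_rot: [-0.0, 0.138, 0.99, -0.0]
wrist_force: [-0.0, 0.0, 0.1]
gripper_width: 0.0855
gripper_force: 0.0
```

>>> {"fn": "move_arm", "kwargs": {
  "increments": [
    [0,0,0,0,0,-1,0],
    [0,0,0,0,0,-1,0],
    [0,0,0,0,0,-1,0],
    [0,0,0,0,0,-1,0],
    [0,0,0,0,0,-1,0]
  ]
}}

```text
t: 41.0
position: [0.5847, 0.2225, -0.0008]
eef_rot: [-0.0, -0.123, 0.992, -0.0]
wrist_force: [1.1, -0.5, 0.4]
gripper_width: 0.0853
gripper_force: 0.0
```

>>> {"fn": "move_arm", "kwargs": {
  "increments": [
    [0,0,0,0,0,0,1],
    [0,0,0,0,0,0,1],
    [0,0,0,0,0,0,1],
    [0,0,0,0,0,0,1],
    [0,0,0,0,0,0,1]
  ]
}}

```text
t: 41.5
position: [0.5849, 0.2225, -0.0003]
eef_rot: [0.0, -0.12, 0.993, -0.0]
wrist_force: [-1.0, 0.0, 4.0]
gripper_width: 0.0489
gripper_force: 31.1
```

```bash
python3 -c "
from h import *
plan(.5435,-.0483,.18,103.6)"
```

```text
pos [ 5.849e-01  2.225e-01 -3.000e-04] shift [ 2.62 -6.33 -4.51] turn [-0.    0.    0.04] t 41.5
```

>>> {"fn": "move_arm", "kwargs": {
  "increments": [
    [0,0,-0.5,0,0,0,1],
    [0,0,-1,0,0,0,1],
    [0,0,-1,0,0,0,1],
    [0,0,-1,0,0,0,1],
    [0,0,-1,0,0,0,1]
  ]
}}

```text
t: 42.0
position: [0.5843, 0.2225, 0.1803]
eef_rot: [-0.001, -0.121, 0.993, 0.0]
wrist_force: [-0.0, -0.0, -2.1]
gripper_width: 0.049
gripper_force: 31.8
```

>>> {"fn": "move_arm", "kwargs": {
  "increments": [
    [0.41,-1,0,0,0,0,1],
    [0.41,-1,0,0,0,0,1],
    [0.41,-1,0,0,0,0,1],
    [0.41,-1,0,0,0,0,1],
    [0.41,-1,0,0,0,0,1]
  ]
}}

```text
t: 42.5
position: [0.5524, 0.0074, 0.1788]
eef_rot: [-0.0, -0.121, 0.993, 0.0]
wrist_force: [0.5, 0.5, -1.6]
gripper_width: 0.049
gripper_force: 31.8
```

>>> {"fn": "move_arm", "kwargs": {
  "increments": [
    [0.41,-1,0,0,0,0,1],
    [0.16,-0.33,0,0,0,0,1],
    [0,0,0,0,0,0,1],
    [0,0,0,0,0,0,1]
  ]
}}

```text
t: 42.9
position: [0.5437, -0.0478, 0.179]
eef_rot: [-0.0, -0.12, 0.993, 0.001]
wrist_force: [0.0, 0.1, -1.3]
gripper_width: 0.0486
gripper_force: 31.8
```

```bash
python3 -c "
from h import *
plan(.5435,-.0483,.10,103.6);print(bot.observe()['gripper_width'])"
```

```text
pos [ 0.5437 -0.0478  0.179 ] shift [ 0.01 -0.01  1.98] turn [ 0.01 -0.    0.04] t 42.9
0.0486013839418053
```

>>> {"fn": "move_arm", "kwargs": {
  "increments": [
    [0,-0.01,1,0,0,0,1],
    [0,0,0.9,0,0,0,1],
    [0,0,0.2,0,0,0,1],
    [0,0,0,0,0,0,1],
    [0,0,0.2,0,0,0,1]
  ]
}}

```text
t: 43.4
position: [0.5464, -0.0484, 0.0893]
eef_rot: [0.002, -0.121, 0.993, -0.001]
wrist_force: [0.9, -0.5, -0.9]
gripper_width: 0.0489
gripper_force: 32.0
```

>>> {"fn": "move_arm", "kwargs": {
  "increments": [
    [0,0,0.2,0,0,0,1],
    [0,0,0,0,0,0,1],
    [0,0,0.2,0,0,0,1],
    [0,0,0,0,0,0,1]
  ]
}}

```text
t: 43.8
position: [0.5432, -0.0486, 0.071]
eef_rot: [-0.001, -0.121, 0.993, 0.0]
wrist_force: [-0.9, -0.1, -2.6]
gripper_width: 0.0485
gripper_force: 31.9
```

```bash
python3 -c "
from h import *
plan(.5435,-.0483,.06,103.6);print(bot.observe()['wrist_force'])"
```

```text
pos [ 0.5432 -0.0486  0.071 ] shift [-0.01  0.01  0.28] turn [ 0.01 -0.01  0.04] t 43.8
[-0.89753295 -0.08534158 -2.56829689]
```

>>> {"fn": "move_arm", "kwargs": {
  "increments": [
    [0,0,0.1,0,0,0,1],
    [0,0,0.1,0,0,0,1],
    [0,0,0.05,0,0,0,1],
    [0,0,0,0,0,0,1]
  ]
}}

```text
t: 44.2
position: [0.543, -0.0485, 0.0606]
eef_rot: [-0.001, -0.121, 0.993, 0.0]
wrist_force: [-1.9, 1.6, -3.7]
gripper_width: 0.0488
gripper_force: 31.9
```

>>> {"fn": "move_arm", "kwargs": {
  "increments": [
    [0,0,0,0,0,0,0.6],
    [0,0,0,0,0,0,0.4],
    [0,0,0,0,0,0,0],
    [0,0,0,0,0,0,0],
    [0,0,-0.3,0,0,0,0]
  ]
}}

```text
t: 44.7
position: [0.5435, -0.0487, 0.0729]
eef_rot: [-0.001, -0.121, 0.993, 0.0]
wrist_force: [0.6, 0.6, 0.1]
gripper_width: 0.0855
gripper_force: 0.0
```

>>> {"fn": "move_arm", "kwargs": {
  "increments": [
    [0,0,-1,0,0,0,0],
    [0,0,-1,0,0,0,0],
    [0.5,0,-0.6,0,0,0,0],
    [0.5,0,0,0,0,0,0],
    [0.4,0,0,0,0,0,0]
  ]
}}

```text
t: 45.2
position: [0.4895, -0.0625, 0.1794]
eef_rot: [0.002, -0.121, 0.993, -0.001]
wrist_force: [-0.0, 0.0, 0.7]
gripper_width: 0.0855
gripper_force: 0.0
```

Run:
```python
from h import *
p=vision.camera_params("wrist"); im=vision.read_camera("wrist"); cv2.imwrite("pics/w12.png",im[:,:,::-1])
t=vision.read_camera("scene"); cv2.imwrite("pics/s12.png",t[:,:,::-1])
a=cv2.resize(im[170:330,215:435,::-1],None,fx=2.7,fy=2.7); b=cv2.resize(t[170:250,280:370,::-1],None,fx=4,fy=4,interpolation=cv2.INTER_CUBIC)
c=np.zeros((432,960,3),np.uint8); c[:a.shape[0],:a.shape[1]]=a; c[:b.shape[0],600:]=b
cv2.imwrite("pics/c12.png",cv2.resize(c,(800,360)))
T=vision.read_camera("top"); pt=vision.camera_params("top"); cv2.imwrite("pics/t12.png",T[:,:,::-1])
m=cv2.inRange(cv2.cvtColor(T,cv2.COLOR_RGB2HSV),np.array((105,150,80)),np.array((120,255,255)))
cs,_=cv2.findContours(m,cv2.RETR_EXTERNAL,cv2.CHAIN_APPROX_NONE)
for k in cs:
    if cv2.contourArea(k)>900: print("blue",cv2.minAreaRect(k),ray(pt,cv2.minAreaRect(k)[0],.033))
print(bot.observe()["position"])
```

```text
blue ((399.7184143066406, 222.34971618652344), (52.837825775146484, 44.880916595458984), 62.59242630004883) [ 0.45529907 -0.3573927 ]
blue ((410.5977783203125, 114.72360229492188), (63.71171188354492, 30.71814727783203), 5.440331935882568) [ 0.85989507 -0.40427218]
[ 0.48889838 -0.06221831  0.17757424]
```

View pics/c12.png

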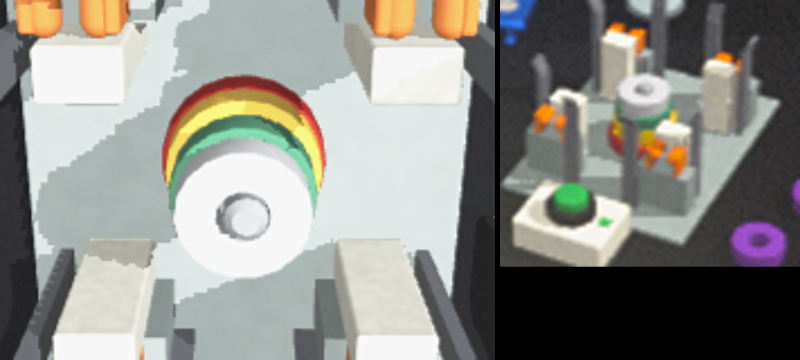

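All four rings are home and stacked, with the spindle tip showing above the aluminium ring at crop (245,216). The cover has not moved: about (0.455, -0.357), yaw about 27.4°. Next is the cover.

```bash
python3 -c "
from h import *
plan(.455,-.357,.18,117.4)"
```

```text
pos [ 0.4889 -0.0622  0.1776] shift [ 2.58 -6.95 -0.06] turn [ 0.    0.   -2.26] t 45.35
```

>>> {"fn": "move_arm", "kwargs": {
  "increments": [
    [0.37,-1,0,0,0,0,0],
    [0.37,-1,0,0,0,0,0],
    [0.37,-1,0,0,0,0,0],
    [0.37,-1,0,0,0,0,0],
    [0.37,-1,0,0,0,0,0]
  ]
}}

```text
t: 45.85
position: [0.4663, -0.276, 0.1768]
eef_rot: [0.0, -0.121, 0.993, 0.0]
wrist_force: [1.4, -0.1, 0.3]
gripper_width: 0.0853
gripper_force: 0.0
```

>>> {"fn": "move_arm", "kwargs": {
  "increments": [
    [0.37,-1,0,0,0,0,0],
    [0.37,-0.95,0,0,0,-0.7,0],
    [0,0,0,0,0,-0.8,0],
    [0,0,0,0,0,-0.8,0],
    [0,0,0,0,0,0,0]
  ]
}}

```text
t: 46.35
position: [0.4753, -0.3352, 0.1748]
eef_rot: [-0.017, -0.218, 0.976, -0.012]
wrist_force: [0.3, -0.3, 0.4]
gripper_width: 0.0854
gripper_force: 0.0
```

```bash
cat >> h.py <<'E'
def whites(im,p,zs):
    """white blobs inside the blue plate: cast at plane zs"""
    h=cv2.cvtColor(im,cv2.COLOR_RGB2HSV); b=cv2.inRange(h,np.array((100,110,60)),np.array((125,255,255)))
    cs,_=cv2.findContours(b,cv2.RETR_EXTERNAL,cv2.CHAIN_APPROX_NONE); k=max(cs,key=cv2.contourArea)
    hull=np.zeros_like(b); cv2.fillConvexPoly(hull,cv2.convexHull(k),255)
    w=cv2.inRange(h,np.array((0,0,120)),np.array((180,70,255)))&cv2.erode(hull,np.ones((5,5)))
    n,l,s,c=cv2.connectedComponentsWithStats(w); print("plate rect",cv2.minAreaRect(k))
    for i in range(1,n):
        if s[i][4]>120: print(c[i].round(1),s[i].tolist(),[ray(p,c[i],z).round(4).tolist() for z in zs])
E
python3 - <<'E'
from h import *
p=vision.camera_params("wrist"); im=vision.read_camera("wrist"); cv2.imwrite("pics/w13.png",im[:,:,::-1])
whites(im,p,(.037,.061)); plan(.455,-.357,.036,117.4)
E
```

```text
plate rect ((310.2229919433594, 152.9121551513672), (218.95062255859375, 198.34844970703125), 88.15238952636719)
[372.8  85.4] [359, 71, 29, 30, 695] [[0.3807, -0.3384], [0.3831, -0.3404]]
[243.9  91.2] [230, 77, 29, 30, 680] [[0.4265, -0.426], [0.4251, -0.4206]]
[310.4 164.8] [293, 113, 34, 106, 3075] [[0.4563, -0.3559], [0.4524, -0.3565]]
[373.3 227.8] [361, 216, 26, 25, 498] [[0.4823, -0.2854], [0.4761, -0.2919]]
[257.1 231.7] [245, 220, 25, 24, 481] [[0.5281, -0.373], [0.518, -0.3721]]
pos [ 0.4747 -0.3357  0.175 ] shift [ 0.54 -0.21  3.5 ] turn [-0.15 -0.37 -0.38] t 46.4
```

>>> {"fn": "move_arm", "kwargs": {
  "increments": [
    [0,0,0,-0.15,-0.37,-0.38,0],
    [0,0,0,0,0,0,0]
  ]
}}

```text
t: 46.6
position: [0.4848, -0.3222, 0.1751]
eef_rot: [-0.009, -0.224, 0.975, -0.008]
wrist_force: [0.0, -0.3, 0.5]
gripper_width: 0.0853
gripper_force: 0.0
```

```bash
python3 -c "
from h import *
print(bot.observe()['qpos'].round(2))
plan(.456,-.356,.037,117.6)"
```

```text
[-0.69  0.32  1.58 -0.03  1.24 -2.7 ]
pos [ 0.4848 -0.3222  0.1751] shift [ 0.94 -0.41  3.48] turn [-0.11 -0.21 -0.29] t 46.6
```

Joint 6 is at its limit, so I take the equivalent grasp half a turn away.

>>> {"fn": "move_arm", "kwargs": {
  "increments": [
    [0,0,0,0,0,1,0],
    [0,0,0,0,0,1,0],
    [0,0,0,0,0,1,0],
    [0,0,0,0,0,1,0],
    [0,0,0,0,0,1,0]
  ]
}}

```text
t: 47.1
position: [0.4839, -0.3235, 0.1755]
eef_rot: [-0.007, 0.039, 0.999, -0.011]
wrist_force: [0.3, -1.0, -0.4]
gripper_width: 0.0856
gripper_force: 0.0
```

>>> {"fn": "move_arm", "kwargs": {
  "increments": [
    [0,0,0,0,0,1,0],
    [0,0,0,0,0,1,0],
    [0,0,0,0,0,1,0],
    [0,0,0,0,0,1,0],
    [0,0,0,0,0,1,0]
  ]
}}

```text
t: 47.6
position: [0.4839, -0.3234, 0.1755]
eef_rot: [-0.004, 0.296, 0.955, -0.013]
wrist_force: [0.4, -0.4, 0.0]
gripper_width: 0.0856
gripper_force: 0.0
```

>>> {"fn": "move_arm", "kwargs": {
  "increments": [
    [0,0,0,0,0,1,0],
    [0,0,0,0,0,1,0],
    [0,0,0,0,0,1,0],
    [0,0,0,0,0,1,0],
    [0,0,0,0,0,1,0]
  ]
}}

```text
t: 48.1
position: [0.4838, -0.3234, 0.1755]
eef_rot: [-0.001, 0.533, 0.846, -0.013]
wrist_force: [0.2, -0.2, -0.1]
gripper_width: 0.0851
gripper_force: 0.0
```

>>> {"fn": "move_arm", "kwargs": {
  "increments": [
    [0,0,0,0,0,1,0],
    [0,0,0,0,0,1,0],
    [0,0,0,0,0,1,0],
    [0,0,0,0,0,1,0],
    [0,0,0,0,0,1,0]
  ]
}}

```text
t: 48.6
position: [0.4838, -0.3235, 0.1755]
eef_rot: [0.003, 0.734, 0.679, -0.013]
wrist_force: [-0.1, -0.5, -0.5]
gripper_width: 0.0854
gripper_force: 0.0
```

>>> {"fn": "move_arm", "kwargs": {
  "increments": [
    [0,0,0,0,0,1,0],
    [0,0,0,0,0,1,0],
    [0,0,0,0,0,1,0],
    [0,0,0,0,0,1,0],
    [0,0,0,0,0,1,0]
  ]
}}

```text
t: 49.1
position: [0.4838, -0.3235, 0.1755]
eef_rot: [0.006, 0.885, 0.466, -0.012]
wrist_force: [0.0, 0.5, -0.0]
gripper_width: 0.0852
gripper_force: 0.0
```

>>> {"fn": "move_arm", "kwargs": {
  "increments": [
    [0,0,0,0,0,1,0],
    [0,0,0,0,0,1,0],
    [0,0,0,0,0,1,0],
    [0,0,0,0,0,1,0],
    [0,0,0,0,0,0.7,0]
  ]
}}

```text
t: 49.6
position: [0.4838, -0.3235, 0.1755]
eef_rot: [0.009, 0.972, 0.237, -0.01]
wrist_force: [-0.2, 0.7, 0.3]
gripper_width: 0.0853
gripper_force: 0.0
```

```bash
python3 -c "
from h import *
print(bot.observe()['qpos'].round(2))
plan(.456,-.356,.175,117.6)"
```

```text
[-0.69  0.32  1.58 -0.03  1.24  0.41]
pos [ 0.4838 -0.3235  0.1755] shift [-0.99  0.4   0.04] turn [ 0.12  0.23 -0.04] t 49.6
```

>>> {"fn": "move_arm", "kwargs": {
  "increments": [
    [0,0,0,0.12,0.23,-0.04,0],
    [-0.5,0.2,0,0,0,0,0],
    [-0.5,0.2,0,0,0,0,0],
    [0,0,0,0,0,0,0],
    [0,0,0,0,0,0,0]
  ]
}}

```text
t: 50.1
position: [0.456, -0.3562, 0.1755]
eef_rot: [-0.0, 0.971, 0.24, 0.0]
wrist_force: [-0.3, 0.7, -0.4]
gripper_width: 0.0854
gripper_force: 0.0
```

Run:
```python
from h import *
p=vision.camera_params("wrist"); im=vision.read_camera("wrist"); cv2.imwrite("pics/w14.png",im[:,:,::-1])
whites(im,p,(.037,.061)); plan(.456,-.356,.037,117.6)
```

```text
plate rect ((321.5, 178.0), (208.0, 197.0), 90.0)
[257.8 116.3] [244, 102, 28, 29, 636] [[0.4839, -0.2848], [0.4872, -0.2878]]
[385.2 116.8] [372, 103, 28, 29, 637] [[0.5296, -0.3724], [0.529, -0.368]]
[321.  191.5] [307, 141, 29, 103, 2881] [[0.4532, -0.3564], [0.4591, -0.3533]]
[264.3 251.2] [252, 240, 26, 23, 462] [[0.3823, -0.3378], [0.3943, -0.3363]]
[377.7 251.8] [365, 241, 26, 23, 465] [[0.4279, -0.4256], [0.436, -0.4166]]
pos [ 0.4562 -0.3559  0.1754] shift [-0.01  0.    3.46] turn [-0.01 -0.01  0.03] t 50.15
```

Averaging the two half-turn views gives a cover centre of (0.4552, -0.3555), yaw 27.6°. Descending to grip.

>>> {"fn": "move_arm", "kwargs": {
  "increments": [
    [-0.02,-0.02,1,0,0,0,0],
    [0,0,1,0,0,0,0],
    [0,0,1,0,0,0,0],
    [0,0,0.42,0,0,0,0],
    [0,0,0,0,0,0,0]
  ]
}}

```text
t: 50.65
position: [0.4538, -0.3533, 0.0357]
eef_rot: [-0.003, 0.971, 0.241, -0.002]
wrist_force: [-0.1, -0.1, -0.2]
gripper_width: 0.0852
gripper_force: 0.0
```

>>> {"fn": "move_arm", "kwargs": {
  "increments": [
    [0,0,0,0,0,0,0],
    [0,0,0,0,0,0,1],
    [0,0,0,0,0,0,1],
    [0,0,0,0,0,0,1],
    [0,0,0,0,0,0,1]
  ],
  "squeeze": 60
}}

```text
t: 51.15
position: [0.4552, -0.356, 0.0393]
eef_rot: [0.0, 0.971, 0.241, 0.0]
wrist_force: [0.2, 0.3, 0.5]
gripper_width: 0.0282
gripper_force: 0.0
```

>>> {"fn": "move_arm", "kwargs": {
  "increments": [
    [0,0,0,0,0,0,1],
    [0,0,0,0,0,0,1],
    [0,0,0,0,0,0,1],
    [0,0,0,0,0,0,1]
  ]
}}

```text
t: 51.55
position: [0.4552, -0.3561, 0.0394]
eef_rot: [0.0, 0.971, 0.24, 0.0]
wrist_force: [-0.6, 0.4, 5.7]
gripper_width: 0.0207
gripper_force: 59.6
```

```bash
python3 -c "
from h import *
plan(.5435,-.048,.2,103.6)"
```

```text
pos [ 0.4552 -0.3561  0.0394] shift [ 5.55 -5.78 -4.01] turn [ 0.   -0.01  2.37] t 51.55
```

>>> {"fn": "move_arm", "kwargs": {
  "increments": [
    [0,0,-0.4,0,0,0,1],
    [0,0,-0.9,0,0,0,1],
    [0,0,-0.9,0,0,0,1],
    [0,0,-0.9,0,0,0,1],
    [0,0,-0.9,0,0,0,1]
  ]
}}

```text
t: 52.05
position: [0.4544, -0.3553, 0.1991]
eef_rot: [-0.001, 0.971, 0.24, -0.0]
wrist_force: [-0.1, 0.9, -2.5]
gripper_width: 0.0208
gripper_force: 58.9
```

>>> {"fn": "move_arm", "kwargs": {
  "increments": [
    [0.55,-0.57,0,0,0,0,1],
    [0.79,-0.82,0,0,0,0,1],
    [0.79,-0.82,0,0,0,0,1],
    [0.79,-0.82,0,0,0,0,1],
    [0.79,-0.82,0,0,0,0,1]
  ]
}}

```text
t: 52.55
position: [0.5139, -0.1486, 0.198]
eef_rot: [-0.001, 0.971, 0.24, -0.0]
wrist_force: [1.3, -0.4, -2.0]
gripper_width: 0.0209
gripper_force: 59.1
```

>>> {"fn": "move_arm", "kwargs": {
  "increments": [
    [0.79,-0.82,0,0,0,0,1],
    [0.6,-0.62,0,0,0,0,1],
    [0.4,-0.42,0,0,0,0.8,1],
    [0,0,0,0,0,0.8,1],
    [0,0,0,0,0,0.77,1]
  ]
}}

```text
t: 53.05
position: [0.5424, -0.0499, 0.1979]
eef_rot: [-0.001, 0.993, 0.118, -0.001]
wrist_force: [0.6, -0.8, -1.8]
gripper_width: 0.021
gripper_force: 59.2
```

>>> {"fn": "move_arm", "kwargs": {
  "increments": [
    [0,0,0,0,0,0,1],
    [0,0,0,0,0,0,1]
  ]
}}

```text
t: 53.25
position: [0.5424, -0.0511, 0.1982]
eef_rot: [-0.001, 0.993, 0.119, -0.001]
wrist_force: [-0.1, 0.1, -1.2]
gripper_width: 0.0206
gripper_force: 59.2
```

Run:
```python
from h import *
print(bot.observe()["wrist_force"].round(1),bot.observe()["gripper_width"])
p=vision.camera_params("wrist"); im=vision.read_camera("wrist"); cv2.imwrite("pics/w15.png",im[:,:,::-1])
z=bot.observe()["position"][2]
whites(im,p,(z-.0024,)); plan(.5435,-.048,.13,103.6)
```

```text
[-0.1  0.1 -1.2] 0.02057669990842512
plate rect ((322.0, 188.0), (266.0, 380.0), 90.0)
[201.9 135.7] [176, 109, 53, 54, 2242] [[0.5879, 0.0107]]
[442.  136.3] [416, 110, 53, 54, 2227] [[0.6108, -0.0842]]
[321.7 249.4] [293, 181, 59, 139, 7548] [[0.5503, -0.0487]]
pos [ 0.5425 -0.0513  0.1983] shift [ 0.04 -0.07  1.71] turn [-0.01  0.01  0.01] t 53.3
```

>>> {"fn": "move_arm", "kwargs": {
  "increments": [
    [0.03,-0.07,0.4,0,0,0,1],
    [0,0,0.6,0,0,0,1],
    [0,0,0.4,0,0,0,1],
    [0,0,0.1,0,0,0,1],
    [0,0,0,0,0,0,1]
  ]
}}

```text
t: 53.8
position: [0.543, -0.0483, 0.1383]
eef_rot: [-0.001, 0.993, 0.119, -0.001]
wrist_force: [-0.4, 0.1, -1.4]
gripper_width: 0.0208
gripper_force: 59.2
```

>>> {"fn": "move_arm", "kwargs": {
  "increments": [
    [0,0,0.1,0,0,0,1],
    [0,0,0.1,0,0,0,1],
    [0,0,0,0,0,0,1]
  ]
}}

```text
t: 54.1
position: [0.5433, -0.0481, 0.1308]
eef_rot: [-0.0, 0.993, 0.119, -0.0]
wrist_force: [-0.1, 0.6, -1.2]
gripper_width: 0.021
gripper_force: 59.2
```

```bash
python3 -c "
from h import *
print(bot.observe()['wrist_force'].round(1));plan(.5435,-.048,.108,103.6)"
```

```text
[-0.1  0.6 -1.2]
pos [ 0.5433 -0.0481  0.1308] shift [ 0.01 -0.    0.57] turn [-0.01 -0.    0.  ] t 54.1
```

>>> {"fn": "move_arm", "kwargs": {
  "increments": [
    [0,0,0.1,0,0,0,1],
    [0,0,0.1,0,0,0,1],
    [0,0,0,0,0,0,1]
  ]
}}

```text
t: 54.4
position: [0.5428, -0.048, 0.1222]
eef_rot: [-0.001, 0.993, 0.119, -0.001]
wrist_force: [-0.2, 0.4, -1.0]
gripper_width: 0.0207
gripper_force: 59.2
```

>>> {"fn": "move_arm", "kwargs": {
  "increments": [
    [0,0,0.1,0,0,0,1],
    [0,0,0.1,0,0,0,1],
    [0,0,0,0,0,0,1]
  ]
}}

```text
t: 54.7
position: [0.5428, -0.048, 0.1141]
eef_rot: [-0.001, 0.993, 0.119, -0.001]
wrist_force: [-0.7, -0.0, -1.5]
gripper_width: 0.0208
gripper_force: 59.2
```

>>> {"fn": "move_arm", "kwargs": {
  "increments": [
    [0,0,0.08,0,0,0,1],
    [0,0,0,0,0,0,1]
  ]
}}

```text
t: 54.9
position: [0.5431, -0.048, 0.1112]
eef_rot: [-0.001, 0.993, 0.119, -0.0]
wrist_force: [0.0, 0.5, -2.4]
gripper_width: 0.021
gripper_force: 59.3
```

>>> {"fn": "move_arm", "kwargs": {
  "increments": [
    [0,0,0.07,0,0,0,1],
    [0,0,0,0,0,0,1],
    [0,0,0,0,0,0,0.5],
    [0,0,0,0,0,0,0.3],
    [0,0,0,0,0,0,0.3]
  ]
}}

```text
t: 55.4
position: [0.5438, -0.0482, 0.1092]
eef_rot: [-0.0, 0.993, 0.118, 0.001]
wrist_force: [0.3, 0.3, 1.1]
gripper_width: 0.0597
gripper_force: 0.0
```

>>> {"fn": "move_arm", "kwargs": {
  "increments": [
    [0,0,-0.3,0,0,0,0.3],
    [0,0,-0.5,0,0,0,0.3],
    [0,0,-0.6,0,0,0,1],
    [0,0,-0.6,0,0,0,1],
    [0,0,0,0,0,0,1]
  ]
}}

```text
t: 55.9
position: [0.546, -0.0487, 0.1932]
eef_rot: [0.001, 0.993, 0.119, 0.004]
wrist_force: [0.3, 0.1, -0.9]
gripper_width: 0.0166
gripper_force: 0.0
```

Run:
```python
from h import *
p=vision.camera_params("wrist"); im=vision.read_camera("wrist"); cv2.imwrite("pics/w16.png",im[:,:,::-1])
whites(im,p,(.101,)); s,_=rot(); print(s["gripper_width"])
C=np.array([.5433,-.0481]); ex=np.array([.972,.235]); ey=np.array([-.235,.972])
for a in(1,-1):
  for b in (1,-1):
    print(a,b,end=" "); plan(*(C+58e-3*a*ex+50e-3*b*ey),.105,103.6)
```

```text
plate rect ((318.5, 196.5), (243.0, 237.0), 90.0)
[241.8 125.8] [225, 109, 34, 35, 933] [[0.5874, 0.0153]]
[395.  125.6] [378, 109, 35, 35, 928] [[0.6112, -0.0821]]
[318.6 215.6] [301, 155, 36, 124, 4195] [[0.5388, -0.048]]
[288.8 275.7] [279, 252, 20, 52, 574] [[0.4877, -0.0375]]
[354.2 275.5] [345, 252, 20, 52, 572] [[0.4993, -0.0848]]
[251.4 283.8] [238, 271, 29, 27, 587] [[0.4745, -0.0117]]
[388.6 282.8] [376, 271, 25, 27, 480] [[0.4994, -0.1115]]
0.00901213883917936
1 1 pos [ 0.5447 -0.0484  0.1912] shift [ 1.41 -1.27  2.16] turn [ 0.01 -0.05  0.  ] t 55.95
1 -1 pos [ 0.5447 -0.0484  0.1912] shift [1.41 1.23 2.16] turn [ 0.01 -0.05  0.  ] t 55.95
-1 1 pos [ 0.5447 -0.0484  0.1912] shift [-1.49 -1.27  2.15] turn [ 0.01 -0.05  0.  ] t 55.95
-1 -1 pos [ 0.5447 -0.0484  0.1912] shift [-1.49  1.23  2.15] turn [ 0.01 -0.05  0.  ] t 55.95
```

The cover lies on the noses, centred at (0.543, -0.048). Next I press the corners.

>>> {"fn": "move_arm", "kwargs": {
  "increments": [
    [0.7,-0.63,0,0,0,0,1],
    [0.71,-0.64,0,0,0,0,1],
    [0,0,0.9,0,0,0,1],
    [0,0,0.9,0,0,0,1],
    [0,0,0.3,0,0,0,1]
  ]
}}

```text
t: 56.45
position: [0.5827, 0.0153, 0.1004]
eef_rot: [-0.001, 0.993, 0.119, -0.004]
wrist_force: [-3.4, 1.9, 19.1]
gripper_width: -0.0
gripper_force: 10.7
```

>>> {"fn": "move_arm", "kwargs": {
  "increments": [
    [0,0,0,0,0,0,1],
    [0,0,0.05,0,0,0,1],
    [0,0,0.05,0,0,0,1],
    [0,0,0.05,0,0,0,1]
  ]
}}

```text
t: 56.85
position: [0.5873, 0.0143, 0.1006]
eef_rot: [-0.0, 0.993, 0.118, 0.002]
wrist_force: [-2.5, 0.1, 15.2]
gripper_width: -0.0001
gripper_force: 7.6
```

>>> {"fn": "move_arm", "kwargs": {
  "increments": [
    [0,0,0.06,0,0,0,1],
    [0,0,0.06,0,0,0,1],
    [0,0,0,0,0,0,1]
  ]
}}

```text
t: 57.15
position: [0.5878, 0.015, 0.0975]
eef_rot: [-0.001, 0.993, 0.118, 0.003]
wrist_force: [-3.3, 2.2, 12.4]
gripper_width: -0.0001
gripper_force: 6.0
```

>>> {"fn": "move_arm", "kwargs": {
  "increments": [
    [0,0,0.08,0,0,0,1],
    [0,0,0.08,0,0,0,1],
    [0,0,0,0,0,0,1]
  ]
}}

```text
t: 57.45
position: [0.5875, 0.0155, 0.0909]
eef_rot: [-0.001, 0.993, 0.118, 0.002]
wrist_force: [-2.3, 2.7, 11.7]
gripper_width: 0.0002
gripper_force: 6.0
```

>>> {"fn": "move_arm", "kwargs": {
  "increments": [
    [0,0,0.08,0,0,0,1],
    [0,0,0.08,0,0,0,1],
    [0,0,0,0,0,0,1]
  ]
}}

```text
t: 57.75
position: [0.5877, 0.0154, 0.0899]
eef_rot: [-0.0, 0.993, 0.118, 0.004]
wrist_force: [-11.2, 3.5, 41.7]
gripper_width: 0.0001
gripper_force: 20.3
```

>>> {"fn": "move_arm", "kwargs": {
  "increments": [
    [0,0,-0.6,0,0,0,1],
    [0,0,-0.6,0,0,0,1],
    [0,0.85,-0.1,0,0,0,1],
    [0,0.85,0,0,0,0,1],
    [0,0.8,0,0,0,0,1]
  ]
}}

```text
t: 58.25
position: [0.6106, -0.0839, 0.1348]
eef_rot: [0.0, 0.993, 0.119, 0.001]
wrist_force: [0.1, 0.1, -0.8]
gripper_width: -0.0
gripper_force: 0.0
```

Run:
```python
from h import *
C=np.array([.5433,-.0481]); ex=np.array([.972,.235]); ey=np.array([-.235,.972])
plan(*(C+58e-3*ex-50e-3*ey),.104,103.6)
```

```text
pos [ 0.6106 -0.0839  0.1348] shift [ 0.02 -0.02  0.77] turn [ 0.01 -0.03  0.01] t 58.25
```

>>> {"fn": "move_arm", "kwargs": {
  "increments": [
    [0.02,0,0.4,0,0,0,1],
    [0,0,0.3,0,0,0,1],
    [0,0,0.1,0,0,0,1],
    [0,0,0.08,0,0,0,1],
    [0,0,0,0,0,0,1]
  ]
}}

```text
t: 58.75
position: [0.6103, -0.0823, 0.0986]
eef_rot: [0.0, 0.993, 0.119, 0.0]
wrist_force: [0.5, -0.1, 1.5]
gripper_width: 0.0003
gripper_force: 0.4
```

>>> {"fn": "move_arm", "kwargs": {
  "increments": [
    [0,0,0.08,0,0,0,1],
    [0,0,0.06,0,0,0,1],
    [0,0,0,0,0,0,1]
  ]
}}

```text
t: 59.05
position: [0.6101, -0.0816, 0.0918]
eef_rot: [-0.001, 0.993, 0.119, -0.0]
wrist_force: [-0.1, 0.5, -0.1]
gripper_width: 0.0002
gripper_force: 0.0
```

>>> {"fn": "move_arm", "kwargs": {
  "increments": [
    [0,0,0.08,0,0,0,1],
    [0,0,0.06,0,0,0,1],
    [0,0,0,0,0,0,1]
  ]
}}

```text
t: 59.35
position: [0.6108, -0.082, 0.0889]
eef_rot: [-0.0, 0.993, 0.119, 0.001]
wrist_force: [-3.0, 0.6, 12.8]
gripper_width: 0.0
gripper_force: 6.2
```

>>> {"fn": "move_arm", "kwargs": {
  "increments": [
    [0,0,0.06,0,0,0,1],
    [0,0,0.04,0,0,0,1],
    [0,0,0,0,0,0,1]
  ]
}}

```text
t: 59.65
position: [0.6109, -0.082, 0.0886]
eef_rot: [-0.0, 0.993, 0.119, 0.002]
wrist_force: [-8.4, 3.2, 30.1]
gripper_width: 0.0
gripper_force: 15.0
```

Run:
```python
from h import *
p=vision.camera_params("wrist"); im=vision.read_camera("wrist"); cv2.imwrite("pics/w17.png",im[:,:,::-1])
whites(im,p,(.088,.101)); plan(.5433,-.0481,.15)
```

```text
plate rect ((217.1287841796875, 266.96710205078125), (199.81707763671875, 341.3612365722656), 80.23822784423828)
[266.6 201.2] [244, 194, 46, 16, 563] [[0.6358, -0.0513], [0.6401, -0.0524]]
[ 94.8 201.7] [66, 196, 67, 14, 464] [[0.6183, 0.0196], [0.6243, 0.0121]]
[ 99.4 266.1] [75, 243, 50, 47, 1821] [[0.588, 0.0161], [0.5967, 0.0089]]
[323.1 251.4] [299, 242, 48, 21, 424] [[0.6187, -0.0802], [0.6246, -0.0787]]
[195.6 316.7] [172, 307, 52, 30, 481] [[0.5717, -0.0296], [0.5819, -0.0327]]
pos [ 0.6109 -0.082   0.0886] shift [-1.44 -1.22 -1.54] turn  t 59.7
```

Both +x corners are down. Now the -x corners.

>>> {"fn": "move_arm", "kwargs": {
  "increments": [
    [0,0,-0.6,0,0,0,1],
    [0,0,-0.6,0,0,0,1],
    [-0.98,0,0,0,0,0,1],
    [-0.98,0,0,0,0,0,1],
    [-0.94,0,0,0,0,0,1]
  ]
}}

```text
t: 60.2
position: [0.4964, -0.1096, 0.1305]
eef_rot: [-0.001, 0.993, 0.119, -0.0]
wrist_force: [-0.5, -0.2, 0.2]
gripper_width: -0.0004
gripper_force: 0.0
```

Run:
```python
from h import *
C=np.array([.5433,-.0481]); ex=np.array([.972,.235]); ey=np.array([-.235,.972])
plan(*(C-58e-3*ex-50e-3*ey),.104,103.6)
```

```text
pos [ 0.4964 -0.1096  0.1305] shift [0.05 0.03 0.66] turn [-0.01  0.    0.01] t 60.2
```

>>> {"fn": "move_arm", "kwargs": {
  "increments": [
    [0.03,0.02,0.3,0,0,0,1],
    [0,0,0.25,0,0,0,1],
    [0,0,0.15,0,0,0,1],
    [0,0,0.08,0,0,0,1],
    [0,0,0,0,0,0,1]
  ]
}}

```text
t: 60.7
position: [0.4999, -0.1102, 0.0994]
eef_rot: [-0.0, 0.993, 0.119, -0.0]
wrist_force: [-1.7, -0.0, 5.1]
gripper_width: -0.0
gripper_force: 2.4
```

>>> {"fn": "move_arm", "kwargs": {
  "increments": [
    [0,0,0.08,0,0,0,1],
    [0,0,0.06,0,0,0,1],
    [0,0,0,0,0,0,1]
  ]
}}

```text
t: 61.0
position: [0.4996, -0.1108, 0.0957]
eef_rot: [0.0, 0.993, 0.119, -0.0]
wrist_force: [-4.3, -1.1, 15.7]
gripper_width: -0.0003
gripper_force: 7.4
```

>>> {"fn": "move_arm", "kwargs": {
  "increments": [
    [0,0,0.08,0,0,0,1],
    [0,0,0.06,0,0,0,1],
    [0,0,0,0,0,0,1]
  ]
}}

```text
t: 61.3
position: [0.5001, -0.1101, 0.0881]
eef_rot: [-0.0, 0.993, 0.119, 0.0]
wrist_force: [-0.4, -0.2, 1.7]
gripper_width: -0.0001
gripper_force: 0.7
```

Clicked: the force peaked near 16 N and then fell away at 88 mm. I press slightly more, then go to the last corner.

>>> {"fn": "move_arm", "kwargs": {
  "increments": [
    [0,0,0.08,0,0,0,1],
    [0,0,0,0,0,0,1]
  ]
}}

```text
t: 61.5
position: [0.5002, -0.1102, 0.0879]
eef_rot: [-0.0, 0.993, 0.119, 0.001]
wrist_force: [-4.8, 2.8, 22.6]
gripper_width: 0.0001
gripper_force: 11.3
```

>>> {"fn": "move_arm", "kwargs": {
  "increments": [
    [0,0,-0.6,0,0,0,1],
    [0,0,-0.6,0,0,0,1],
    [0,0,-0.4,0,0,0,1],
    [0,-0.9,0,0,0,0,1],
    [0,-0.9,0,0,0,0,1]
  ]
}}

```text
t: 62.0
position: [0.4832, -0.04, 0.1494]
eef_rot: [-0.0, 0.993, 0.117, 0.001]
wrist_force: [0.1, 0.3, -1.3]
gripper_width: 0.0004
gripper_force: 0.0
```

>>> {"fn": "move_arm", "kwargs": {
  "increments": [
    [0,-0.7,0,0,0,0,1],
    [0,0,0,0,0,0,1],
    [0,0,0,0,0,0,1]
  ]
}}

```text
t: 62.3
position: [0.476, -0.0127, 0.149]
eef_rot: [-0.0, 0.993, 0.119, 0.0]
wrist_force: [0.3, -0.3, 0.4]
gripper_width: -0.0002
gripper_force: 0.0
```

Run:
```python
from h import *
C=np.array([.5433,-.0481]); ex=np.array([.972,.235]); ey=np.array([-.235,.972])
plan(*(C-58e-3*ex+50e-3*ey),.104,103.6)
```

```text
pos [ 0.476  -0.0127  0.149 ] shift [-0.02  0.01  1.12] turn [-0.   -0.    0.02] t 62.3
```

>>> {"fn": "move_arm", "kwargs": {
  "increments": [
    [0,0,0.6,0,0,0,1],
    [0,0,0.4,0,0,0,1],
    [0,0,0.15,0,0,0,1],
    [0,0,0.08,0,0,0,1],
    [0,0,0,0,0,0,1]
  ]
}}

```text
t: 62.8
position: [0.476, -0.0136, 0.1]
eef_rot: [-0.0, 0.993, 0.118, 0.0]
wrist_force: [0.3, -0.8, -0.4]
gripper_width: 0.0003
gripper_force: 0.0
```

>>> {"fn": "move_arm", "kwargs": {
  "increments": [
    [0,0,0.08,0,0,0,1],
    [0,0,0.06,0,0,0,1],
    [0,0,0,0,0,0,1]
  ]
}}

```text
t: 63.1
position: [0.4756, -0.013, 0.0945]
eef_rot: [-0.0, 0.993, 0.119, 0.0]
wrist_force: [-0.7, -0.5, 0.5]
gripper_width: -0.0002
gripper_force: 0.0
```

>>> {"fn": "move_arm", "kwargs": {
  "increments": [
    [0,0,0.08,0,0,0,1],
    [0,0,0.06,0,0,0,1],
    [0,0,0,0,0,0,1]
  ]
}}

```text
t: 63.4
position: [0.4753, -0.0129, 0.0885]
eef_rot: [-0.001, 0.993, 0.119, -0.0]
wrist_force: [0.5, 0.3, -0.4]
gripper_width: 0.0003
gripper_force: 0.0
```

>>> {"fn": "move_arm", "kwargs": {
  "increments": [
    [0,0,0.08,0,0,0,1],
    [0,0,0.06,0,0,0,1],
    [0,0,0,0,0,0,1]
  ]
}}

```text
t: 63.7
position: [0.4757, -0.013, 0.0878]
eef_rot: [-0.0, 0.993, 0.119, 0.001]
wrist_force: [-10.6, 1.0, 37.4]
gripper_width: -0.0
gripper_force: 18.4
```

>>> {"fn": "move_arm", "kwargs": {
  "increments": [
    [0,0,-0.8,0,0,0,1],
    [0,0,-1,0,0,0,1],
    [0.5,0.5,-0.6,0,0,0,1],
    [0.5,0.5,0,0,0,0,1],
    [0,0,0,0,0,0,1]
  ]
}}

```text
t: 64.2
position: [0.5279, -0.0445, 0.1805]
eef_rot: [0.001, 0.993, 0.118, 0.003]
wrist_force: [-0.0, 0.8, 0.1]
gripper_width: -0.0001
gripper_force: 0.0
```

Run:
```python
from h import *
p=vision.camera_params("wrist"); im=vision.read_camera("wrist"); cv2.imwrite("pics/w18.png",im[:,:,::-1])
whites(im,p,(.088,.101))
for o in ringfix(im,p,"green",h=.05,amin=80): print(*o)
C=np.array([.5433,-.0481]); ex=np.array([.972,.235]); ey=np.array([-.235,.972])
for a in(1,-1):
  for b in (1,-1): print(a,b,(C+58e-3*a*ex+50e-3*b*ey).round(4))
for n in ("scene","top"):
    t=vision.read_camera(n); pp=vision.camera_params(n)
    for c,s in blobs(t,(50,100,60),(80,255,255),20)[0]: print(n,c,s[4])
```

```text
plate rect ((332.1527099609375, 171.83433532714844), (253.3424072265625, 243.01853942871094), 89.67991638183594)
[253.1  98.5] [236, 81, 35, 36, 995] [[0.5878, 0.0153], [0.5885, 0.013]]
[409.7  98.2] [393, 81, 35, 36, 998] [[0.6115, -0.0821], [0.6109, -0.079]]
[329.8 207. ] [303, 128, 48, 170, 5466] [[0.5285, -0.05], [0.5325, -0.0487]]
[398.5 262.7] [384, 249, 30, 28, 660] [[0.4984, -0.1097], [0.5041, -0.1051]]
[262.5 263.1] [248, 250, 30, 28, 657] [[0.4747, -0.0123], [0.4817, -0.013]]
1 1 [0.5879 0.0141]
1 -1 [ 0.6114 -0.0831]
-1 1 [ 0.4752 -0.0131]
-1 -1 [ 0.4987 -0.1103]
scene [252.  123.6] 1297
scene [301.3 228.9] 78
top [477.6 273.9] 1492
```

All four pads read at their home height and the cover is flat. Next I find the button by triangulation.

Run:
```python
from h import *
ps,pt=vision.camera_params("scene"),vision.camera_params("top")
for z in(.03,.04,.05,.06,.07): print(z,ray(pt,(304.8,155.6),z).round(4),ray(ps,(301.3,228.4),z).round(4))
plan(.68,-.015,.18,103.6)
```

```text
0.03 [ 0.6973 -0.0121] [ 0.6746 -0.0251]
0.04 [ 0.6948 -0.0123] [ 0.6834 -0.0173]
0.05 [ 0.6922 -0.0125] [ 0.6922 -0.0094]
0.06 [ 0.6896 -0.0127] [ 0.701  -0.0016]
0.07 [ 0.687  -0.0129] [0.7098 0.0062]
pos [ 0.5228 -0.0422  0.1785] shift [ 3.98  0.26 -0.05] turn [-0.02  0.02  0.  ] t 64.35
```

>>> {"fn": "move_arm", "kwargs": {
  "increments": [
    [0.98,0,0,0,0,0,1],
    [0.98,0,0,0,0,0,1],
    [0.98,0,0,0,0,0,1],
    [0.9,0,0,0,0,0,1],
    [0,0,0,0,0,0,1]
  ]
}}

```text
t: 64.85
position: [0.6761, -0.0047, 0.1774]
eef_rot: [-0.001, 0.993, 0.119, 0.0]
wrist_force: [-0.6, 0.5, -0.1]
gripper_width: -0.0
gripper_force: 0.0
```

Run:
```python
from h import *
p=vision.camera_params("wrist"); im=vision.read_camera("wrist"); cv2.imwrite("pics/w19.png",im[:,:,::-1])
for c,s in blobs(im,(50,80,50),(85,255,255),100)[0]: print(c,s.tolist(),[ray(p,c,z).round(4).tolist() for z in (.04,.05,.06)])
plan(.691,-.012,.08,103.6)
```

```text
[334.9 174. ] [315, 153, 41, 42, 1354] [[0.6906, -0.0116], [0.6927, -0.0107], [0.6948, -0.0098]]
[293.  169.5] [286, 163, 15, 14, 202] [[0.6861, 0.0222], [0.6884, 0.0219], [0.6907, 0.0216]]
pos [ 0.6734 -0.0053  0.1775] shift [0.39 0.27 2.44] turn [-0.02  0.02  0.02] t 64.9
```

>>> {"fn": "move_arm", "kwargs": {
  "increments": [
    [0.42,0.25,0.8,0,0,0,1],
    [0,0,0.9,0,0,0,1],
    [0,0,0.9,0,0,0,1],
    [0,0,0,0,0,0,1],
    [0,0,0,0,0,0,1]
  ]
}}

```text
t: 65.4
position: [0.6903, -0.012, 0.0753]
eef_rot: [-0.001, 0.993, 0.118, -0.001]
wrist_force: [0.1, 0.1, 1.0]
gripper_width: 0.0002
gripper_force: 0.0
```

```bash
python3 -c "
from h import *
print(bot.observe()['wrist_force'].round(1));plan(.692,-.0115,.055,103.6)"
```

```text
[0.1 0.1 1. ]
pos [ 0.6903 -0.012   0.0753] shift [ 0.05 -0.    0.51] turn [-0.02  0.02  0.  ] t 65.4
```

>>> {"fn": "move_arm", "kwargs": {
  "increments": [
    [0.03,0,0.3,0,0,0,1],
    [0,0,0.2,0,0,0,1],
    [0,0,0.1,0,0,0,1],
    [0,0,0,0,0,0,1]
  ]
}}

```text
t: 65.8
position: [0.6937, -0.0119, 0.0519]
eef_rot: [-0.0, 0.993, 0.119, 0.001]
wrist_force: [-0.2, -0.2, 4.5]
gripper_width: 0.0002
gripper_force: 1.9
```

>>> {"fn": "move_arm", "kwargs": {
  "increments": [
    [0,0,0.06,0,0,0,1],
    [0,0,0.06,0,0,0,1],
    [0,0,0,0,0,0,1]
  ]
}}

```text
t: 66.1
position: [0.6937, -0.0118, 0.0499]
eef_rot: [-0.0, 0.993, 0.119, 0.001]
wrist_force: [-2.4, -0.3, 15.8]
gripper_width: 0.0002
gripper_force: 7.8
```

>>> {"fn": "move_arm", "kwargs": {
  "increments": [
    [0,0,0.06,0,0,0,1],
    [0,0,0.06,0,0,0,1],
    [0,0,0,0,0,0,1]
  ]
}}

```text
t: 66.4
position: [0.6938, -0.0119, 0.0496]
eef_rot: [0.0, 0.993, 0.119, 0.002]
wrist_force: [-9.6, 0.2, 35.2]
gripper_width: -0.0001
gripper_force: 17.2
```

The button is fully down: 35 N against a hard stop. I retract and check.

>>> {"fn": "move_arm", "kwargs": {
  "increments": [
    [0,0,-0.5,0,0,0,1],
    [0,0,-1,0,0,0,1],
    [0,0,-1,0,0,0,1],
    [0,0,-1,0,0,0,1],
    [0,0,-1,0,0,0,1]
  ]
}}

```text
t: 66.9
position: [0.6924, -0.0118, 0.2228]
eef_rot: [-0.001, 0.993, 0.119, -0.0]
wrist_force: [1.2, -0.3, -0.2]
gripper_width: -0.0002
gripper_force: 0.0
```

>>> {"fn": "move_arm", "kwargs": {
  "increments": [
    [-0.9,0,0,0,0,0,1],
    [-0.9,0,0,0,0,0,1],
    [-0.5,0,0,0,0,0,1],
    [0,0,0,0,0,0,1],
    [0,0,0,0,0,0,1]
  ]
}}

```text
t: 67.4
position: [0.6039, -0.0336, 0.2218]
eef_rot: [-0.0, 0.993, 0.118, 0.001]
wrist_force: [0.6, 0.3, 1.1]
gripper_width: 0.0001
gripper_force: 0.0
```

Run:
```python
from h import *
s,_=rot(); print(s["position"].round(3),s["wrist_force"].round(1))
p=vision.camera_params("wrist"); im=vision.read_camera("wrist"); cv2.imwrite("pics/w20.png",im[:,:,::-1]); whites(im,p,(.088,))
t=vision.read_camera("scene"); cv2.imwrite("pics/s20.png",t[:,:,::-1])
a=cv2.resize(im[:,:,::-1],(400,250)); b=cv2.resize(t[150:260,230:470,::-1],(800,367),interpolation=cv2.INTER_CUBIC)
c=np.zeros((600,800,3),np.uint8); c[:367]=b; c[367:,:400]=a[:233]; cv2.imwrite("pics/fin.png",c)
```

```text
[ 0.604 -0.034  0.222] [0.6 0.3 1.1]
plate rect ((321.0, 233.0), (158.0, 190.0), 90.0)
[259.5 195.3] [246, 183, 28, 26, 561] [[0.5875, 0.0151]]
[382.3 194.9] [369, 182, 28, 27, 567] [[0.6114, -0.0822]]
[320.6 235.2] [307, 218, 28, 36, 941] [[0.565, -0.0415]]
```

View pics/fin.png

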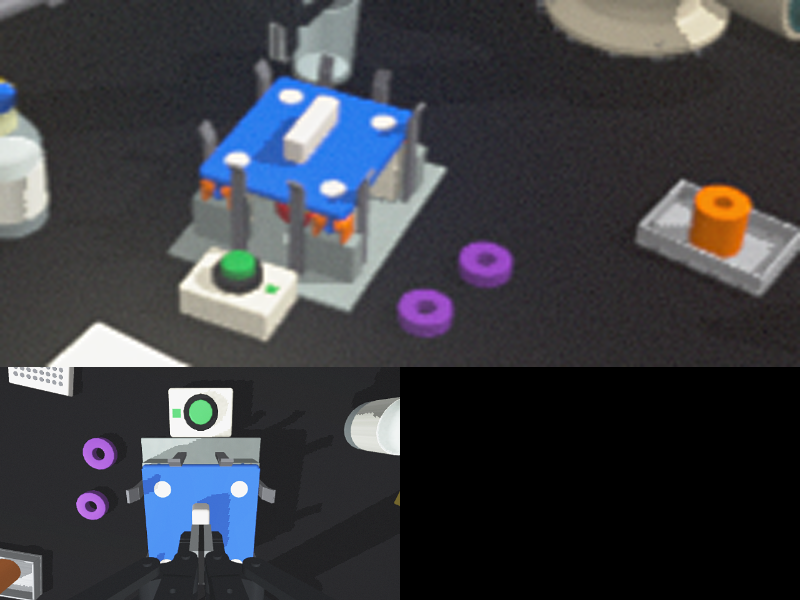

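The cover lies flat in its fins (scene crop centre (305,140)), and the button is up at (238,265). The lock is in the tray at (720,220), and the purple rings are untouched.

```bash
python3 -c "
from plant import workorder
print(workorder.sign_off())"
```

```text
the job is handed in; nothing more can be done
None
```

I handed the job in at about 67 s of the 200 s allowed: the lock is in the tray, all four rings are home, the cover is clicked down flat, and the run button was pressed and is up again; no verdict came back.

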